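# Load the bottle mixer and lock its hold-down bar

## Task

Get the bottle mixer ready for a run: take the dust cover off its square post and put it in the parts tray, and lay every standing sample bottle on its side in a cradle of its own. Then set the hold-down bar on the post, push it fully down against the spring and turn it counter-clockwise under the two hooks until it lies across the bottles and is locked. Leave the amber bottle and the white jar standing where they are.

Things in the scene. Friction and masses are not known exactly. Their poses are not given: they have to be found in the camera images.
- mixer: bottle mixer, fixed on the bench: a low white deck 170 (x) by 360 (y) mm, its top 40 mm above the bench, with four grey cradles along its x axis and a sprung square post in the middle between two steel hooks. Origin: centre of the underside, on the post's axis. A locked bar lies along the mixer's y axis
- hook0 (a point): middle of the underside of the tongue of the hook on the mixer's +y side, 65 mm above the deck. The tongue, 7 mm thick, covers x -21.5 to 13, y 27 to 39 mm (mixer frame); an upright closes its -x end. A pressed-down bar turning counter-clockwise from above slides under both tongues and stops at the uprights
- hook1 (a point): the same point of the hook on the -y side: the tongue covers x -13 to 21.5, y -39 to -27 mm (mixer frame); an upright closes its +x end
- plunger (a joint): how far the square post is pressed down, m: 0 = up, 0.013 = fully down. A spring resists with 5 N at 0 and 10 N fully down and returns it. With the bar locked under the hooks it stays at about 0.009
- spindle (a joint): turn of the square post about the vertical, rad, growing counter-clockwise seen from above; starts between 0 and 0.15; about 1.0 to 1.2 when the bar is locked; light friction, stays where left
- post_top (a point): centre of the top face of the square post (24 mm square, with a round nose tapering from 23 to 16 mm across its top 6 mm, its top 66 mm above the mixer's deck when up); its x axis is the direction along which the bar must lie to drop on (at joint spindle = 0 that is 0.40 rad counter-clockwise from the mixer's x axis)
- bar: hold-down bar, loose, 250 g, aluminium strip with a low centre of mass, 300 (x) by 26 by 8 mm. On top a black grip rib 44 (x) by 14 (y) mm, z 32 to 74 mm; below its middle a square socket block 37 mm outside, 27 mm inside, 24 mm deep, open below. Origin: centre of the socket's lower rim. Parked standing on its socket beyond the mixer. Either way round fits
- bar_seat (a point): inner ceiling of the bar's socket (24 mm above the bar's origin): touches post_top when the bar is on
- cover: dust cover, loose, 50 g, grey plastic: a square cap 44 mm wide, 38 mm tall, open below, with a round grip knob 22 mm across and 30 mm tall on top (z 38 to 68 mm). Origin: centre of its lower rim. It starts standing over the mixer's square post (its ceiling, at 34 mm, rests on the post)
- tray: open white parts tray, fixed on the bench: 130 (x) by 110 (y) by 28 mm tall, 4 mm walls and floor. Origin: centre of the underside
- bottle0: white round sample bottle, loose, 90 g, standing on the bench, may be absent: body 34 mm in diameter and 74 mm tall, grey cap 29 mm in diameter above it, 95 mm tall in all. Origin: on its axis, at mid-height (47.5 mm above the foot); z axis towards the cap
- bottle1: white round sample bottle, loose, 90 g, standing on the bench, may be absent: body 34 mm in diameter and 74 mm tall, grey cap 29 mm in diameter above it, 95 mm tall in all. Origin: on its axis, at mid-height (47.5 mm above the foot); z axis towards the cap
- bottle2: white round sample bottle, loose, 90 g, standing on the bench, may be absent: body 34 mm in diameter and 74 mm tall, grey cap 29 mm in diameter above it, 95 mm tall in all. Origin: on its axis, at mid-height (47.5 mm above the foot); z axis towards the cap
- bottle3: white round sample bottle, loose, 90 g, standing on the bench, may be absent: body 34 mm in diameter and 74 mm tall, grey cap 29 mm in diameter above it, 95 mm tall in all. Origin: on its axis, at mid-height (47.5 mm above the foot); z axis towards the cap
- cradle0 (a point): cradle at y = +150 mm on the mixer: two V supports (8 mm thick, 30 mm to either side along x, at most 24 mm above the deck) with an open gap of 52 mm between them for fingers. The point is where the middle of a lying bottle belongs, 30 mm above the deck; its x axis is the bottle's axis
- cradle1 (a point): cradle at y = +88 mm on the mixer: two V supports (8 mm thick, 30 mm to either side along x, at most 24 mm above the deck) with an open gap of 52 mm between them for fingers. The point is where the middle of a lying bottle belongs, 30 mm above the deck; its x axis is the bottle's axis
- cradle2 (a point): cradle at y = -88 mm on the mixer: two V supports (8 mm thick, 30 mm to either side along x, at most 24 mm above the deck) with an open gap of 52 mm between them for fingers. The point is where the middle of a lying bottle belongs, 30 mm above the deck; its x axis is the bottle's axis
- cradle3 (a point): cradle at y = -150 mm on the mixer: two V supports (8 mm thick, 30 mm to either side along x, at most 24 mm above the deck) with an open gap of 52 mm between them for fingers. The point is where the middle of a lying bottle belongs, 30 mm above the deck; its x axis is the bottle's axis
- amber: bystander, loose: amber glass reagent bottle, 62 mm in diameter, 130 mm tall; origin: centre of its underside; leave it standing
- jar: bystander, loose: white plastic jar, 64 mm in diameter, 70 mm tall; origin: centre of its underside; leave it standing

How it is judged:
On the way, in this order (a step that is already met when the one before it is completed fails the run):
1. the dust cover is in the parts tray and every sample bottle lies at rest in a cradle, in any order ((distance between bottle0 and cradle0 below 0.015 m or distance between bottle0 and cradle1 below 0.015 m or distance between bottle0 and cradle2 below 0.015 m or distance between bottle0 and cradle3 below 0.015 m) and angle between the z axis of each of bottle0, bottle1, bottle2, bottle3 and the x axis of mixer, either way round below 0.15 rad and linear speed of each of bottle0, bottle1, bottle2, bottle3, cover below 0.03 m/s and (distance between bottle1 and cradle0 below 0.015 m or distance between bottle1 and cradle1 below 0.015 m or distance between bottle1 and cradle2 below 0.015 m or distance between bottle1 and cradle3 below 0.015 m) and (distance between bottle2 and cradle0 below 0.015 m or distance between bottle2 and cradle1 below 0.015 m or distance between bottle2 and cradle2 below 0.015 m or distance between bottle2 and cradle3 below 0.015 m) and (distance between bottle3 and cradle0 below 0.015 m or distance between bottle3 and cradle1 below 0.015 m or distance between bottle3 and cradle2 below 0.015 m or distance between bottle3 and cradle3 below 0.015 m) and x of cover in the frame of tray between -0.06 and 0.06 m and y of cover in the frame of tray between -0.05 and 0.05 m and z of cover in the frame of tray below 0.03 m), for 0.2 s.
2. the bar sits on the post and is pushed down at least 11 mm (fully down is 13 mm), not yet turned (post turned less than 0.4 rad) (distance between bar_seat and post_top below 0.006 m and value of joint plunger above 0.011 m and value of joint spindle below 0.4 rad), for 0.1 s.
3. the bar is turned under the hooks, across the bottles, and the post stays held down (distance between bar_seat and post_top below 0.006 m and value of joint spindle above 0.9 rad and value of joint plunger above 0.006 m and angle between the x axis of bar and the y axis of mixer, either way round below 0.17 rad), for 0.2 s.
At the end, for the whole second after the job is handed in: Each bottle lies still in a cradle, middle within 15 mm and axis within 0.15 rad of it, either way round; the dust cover lies in the tray; the bar sits on the post (within 6 mm), lies across within 0.17 rad, post turned over 0.9 rad and held down over 6 mm by the hooks with nothing touched (all of step 1 and all of step 3 and linear speed of bar below 0.03 m/s).
It fails at once if the amber is tipped over or shifted by more than 40 mm (angle between amber's own z axis and vertical above 0.6 rad or distance of amber from where it was at the start of the episode above 0.04 m).
It fails at once if the jar is tipped over or shifted by more than 40 mm (angle between jar's own z axis and vertical above 0.6 rad or distance of jar from where it was at the start of the episode above 0.04 m).
Of bottle0, bottle1, bottle2, bottle3 only 3 to 4 are there at a start; the rules pass over those that are not, and their reading is None.
At some moment in a run one of bar may be knocked a few centimetres aside while the robot is not near it.
It also fails if it takes over 208 s, if anything falls off the work surface, if the arm or the gripper's body presses on something with over 40 N, if the wrist force passes 120 N, or if a joint passes its speed limit or range.

## Robot

A 6-joint arm with a two-finger parallel gripper is mounted at the origin on the work surface. World frame = base frame: x ahead of the robot, y to its left, z up, the work surface at z = 0. Lengths are in m, angles in rad, forces in N, time in s.
With the tool pointing down it reaches from about 0.4 to 0.925 m from the base axis. Payload 3.4 kg.
Tool frame: the origin (TCP) lies midway between the tips of the shut fingers; the grasp point (between the pads) lies 19 mm behind it; z points along the fingers, y is the direction in which the jaws open and shut (so a half turn about z gives the same grasp; the last joint's range is limited). The gripper opens to 85 mm and grips with 20 to 120 N. Pads are 22 mm wide; open, the fingers measure 114 mm over their backs; the gripper's body (76 mm by 85 mm) begins 54 mm behind the grasp point. The pads swing forward as they close: fully open they stand 13 mm farther back than shut.
Start: joints at [-1.355, 0.307, 1.506, -0, 1.328, -0.073], TCP at [0.164, -0.551, 0.231] pointing down, gripper open.
Joint ranges: [-3.12, 3.12], [-1.05, 2.28], [0.14, 2.33], [-1.42, 4.57], [0.1, 2.73], [-2.68, 2.68]. Speed limits (rad/s): [2.57, 2.57, 3.14, 3.14, 3.14, 3.14].

## Interface

Orientations are given as a unit quaternion [w, x, y, z].
In Python, from rig import bot gives the robot as it stands.
- The arm moves only by the shell command python3 -m jog 'ROWS' [FORCE]. ROWS is JSON, a list of rows, each an object of numbers: "tx", "ty", "tz": the shift along the tool's x, y, z in m; "twist": the turn about the tool's z in rad; "hand": the gripper command: -1 is fully open, 1 is shut, values between are in proportion. In form: [{"tx": .., "ty": .., "tz": .., "twist": .., "hand": ..}, ...]. A call has exactly 5 rows; each row shifts and turns the commanded pose from where the row before left it, along the tool's axes as they then stand; what a row does not reach is not made up. A row lasts 1/8 s, in which the tool goes at most 62.5 mm and 10.7 degrees, less where a joint would pass 70% of its speed; a pose out of reach is approached as far as the arm can. A call is refused whole if a number of a shift passes 0.0625 or a number of a turn 0.188, either way. A call with a gripper value outside its range is refused whole. The fingers move at their own pace and stop on an object; FORCE is the grip in N (left out, the last holds). Time passes only in rows, so rows that do not move let the fingers close, or fill a call up. It gives the time, the measured TCP pose, the force and the opening at its end, in the units of the state.
- bot.get_obs(): the state, without advancing time (a new reading comes with each control period).
- bot.camera(name): name is "scene" or "top"; returns the picture (420x560x3 uint8, blue, green, red); there is no depth.
- bot.camera_params(name): a dict with "camera_matrix" (3x3 intrinsics, pixels), "cam_to_world" (4x4, takes a point from camera to world coordinates). Camera axes: x right, y down, z forward; pixel columns grow to the right and rows downward; lengths in m; the calibration is good to about 2 mm. A picture is of the moment at which its call begins. camera_params takes no time and is no camera call.
- bot.sign_off(): hands the job in, once; it reports no verdict.
The state is a dict: "clock": time; "joint_pos": joint angles; "qd": joint speeds; "tau": joint torques, N m; "position": TCP position; "orientation": TCP orientation; "contact_force": force on the tool from outside, world axes, zero at the start; "wrist_torque": the same for the moment, N m; "opening": finger opening in m.
Only numpy, scipy, OpenCV 4.12 (cv2) and the standard library are available. Lean on these libraries where they do the work, as an engineer would, in place of code of your own. Each camera call takes 0.05 s, during which the arm holds its last target.

## Working session

There is one attempt and no reset: what is moved stays moved. The work goes in short steps, Python scripts to look and compute and a shell command to move; the robot and the scene stay as the last step left them, time stands still between calls to the robot, and variables do not carry over. Pictures are saved under pics/ and viewed, and the job is handed in when it is done.

```bash
ls; mkdir -p pics
python3 - <<'E'
from rig import bot
import cv2
print(bot.get_obs())
for n in("scene","top"):
    cv2.imwrite(f"pics/{n}0.png",bot.camera(n)); p=bot.camera_params(n);print(n,p)
E
```

```text
pics
{'clock': 0.0, 'joint_pos': array([-1.35450075e+00,  3.07597699e-01,  1.50769407e+00, -1.79989901e-05,
        1.32841617e+00, -7.35317546e-02]), 'qd': array([ 5.57805606e-04,  8.32139960e-04,  9.69662418e-04,  3.11277038e-05,
       -4.40405018e-04, -1.02285585e-04]), 'tau': array([ 1.66936145e-03, -4.57548809e+01, -2.51916575e+01,  1.40850789e-04,
        1.33755861e-02,  8.45808501e-06]), 'position': array([ 0.16412611, -0.55033163,  0.23035911]), 'orientation': array([-1.05432407e-03,  9.89517510e-01,  1.44409069e-01, -8.41442006e-05]), 'contact_force': array([ 0.06179272, -0.39075577, -0.0070215 ]), 'wrist_torque': array([-0.01390729, -0.00540596,  0.01219462]), 'opening': 0.08560349494864064}
scene {'camera_matrix': array([[525.30594672,   0.        , 281.47939211],
       [  0.        , 525.30594672, 219.3337258 ],
       [  0.        ,   0.        ,   1.        ]]), 'cam_to_world': array([[ 0.60061449,  0.56078556, -0.56989629,  1.28369528],
       [ 0.79941829, -0.43357255,  0.41586686, -0.52226563],
       [-0.01387926, -0.70536118, -0.70871219,  0.97697208],
       [ 0.        ,  0.        ,  0.        ,  1.        ]])}
top {'camera_matrix': array([[464.23899959,   0.        , 284.18199543],
       [  0.        , 464.23899959, 204.53049062],
       [  0.        ,   0.        ,   1.        ]]), 'cam_to_world': array([[-2.06214569e-02, -9.97872228e-01,  6.18528228e-02,
         4.68571464e-01],
       [-9.99787260e-01,  2.05549659e-02, -1.71116252e-03,
        -9.94720827e-03],
       [ 4.36138893e-04, -6.18749509e-02, -9.98083814e-01,
         1.38228815e+00],
       [ 0.00000000e+00,  0.00000000e+00,  0.00000000e+00,
         1.00000000e+00]])}
```

View pics/scene0.png

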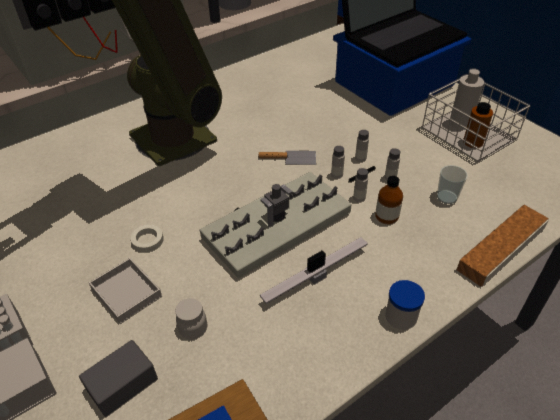

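View pics/top0.png

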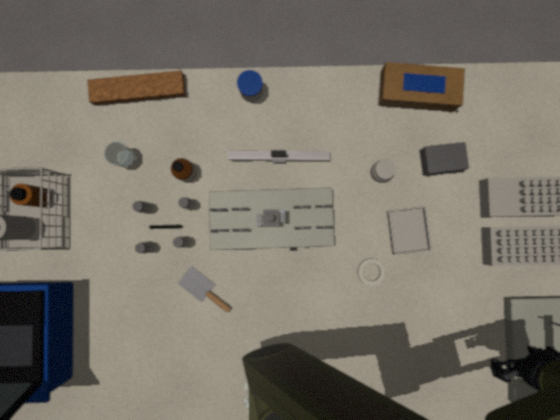

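The two pictures show four bottles near top pixels (139,207), (185,203), (142,247) and (181,242). The mixer is at about (271,218), the bar at (279,156) and the tray at (408,230). I'll zoom in on these to measure them.

```bash
cat > h.py <<'E'
import numpy as np, cv2
from rig import bot
def ray(cam,u,v):
    p=bot.camera_params(cam);K=p["camera_matrix"];T=np.array(p["cam_to_world"])
    d=T[:3,:3]@np.linalg.solve(K,[u,v,1.]);return T[:3,3],d
def onz(cam,u,v,z):
    o,d=ray(cam,u,v);return o+d*(z-o[2])/d[2]
def proj(cam,P):
    p=bot.camera_params(cam);K=p["camera_matrix"];T=np.linalg.inv(p["cam_to_world"])
    q=K@(T[:3,:3]@np.asarray(P,float)+T[:3,3]);return q[:2]/q[2]
def tri(pts): # [(cam,u,v)..] least-squares intersection
    A=np.zeros((3,3));b=np.zeros(3)
    for c,u,v in pts:
        o,d=ray(c,u,v);d=d/np.linalg.norm(d);M=np.eye(3)-np.outer(d,d);A+=M;b+=M@o
    return np.linalg.solve(A,b)
def crop(img,x0,y0,w,h,s,name):
    c=cv2.resize(img[y0:y0+h,x0:x0+w],None,fx=s,fy=s,interpolation=cv2.INTER_CUBIC)
    c=np.clip(c.astype(float)*1.5,0,255).astype(np.uint8);cv2.imwrite(name,c)
E
python3 - <<'E'
from h import *
t=cv2.imread("pics/top0.png");s=cv2.imread("pics/scene0.png")
crop(t,200,140,140,115,5.6,"pics/c1.png")
crop(t,120,185,90,75,8,"pics/c2.png")
crop(s,195,115,210,190,3.8,"pics/c3.png")
E
```

```text
(no output)
```

View pics/c1.png

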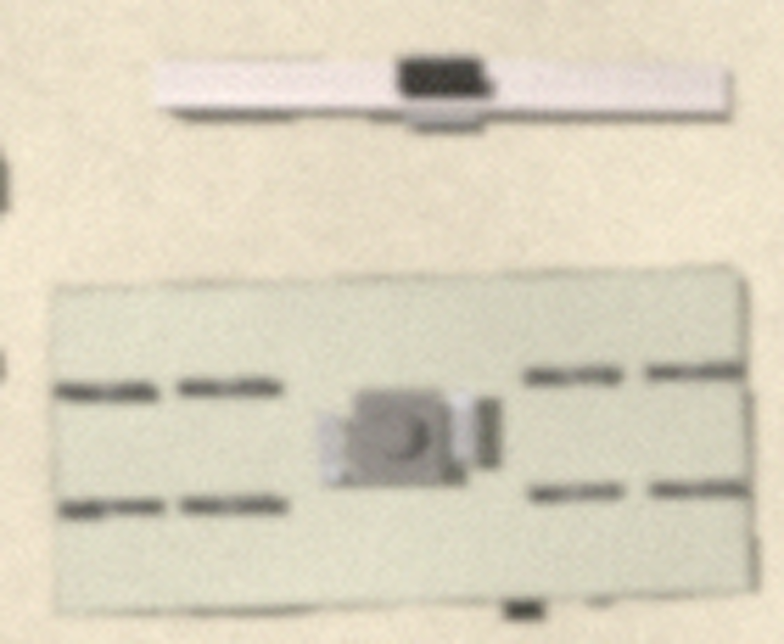

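View pics/c2.png

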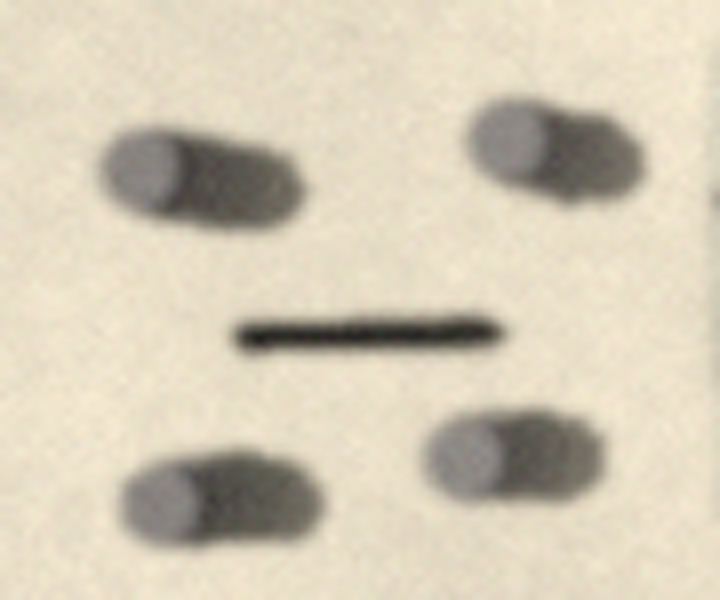

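View pics/c3.png

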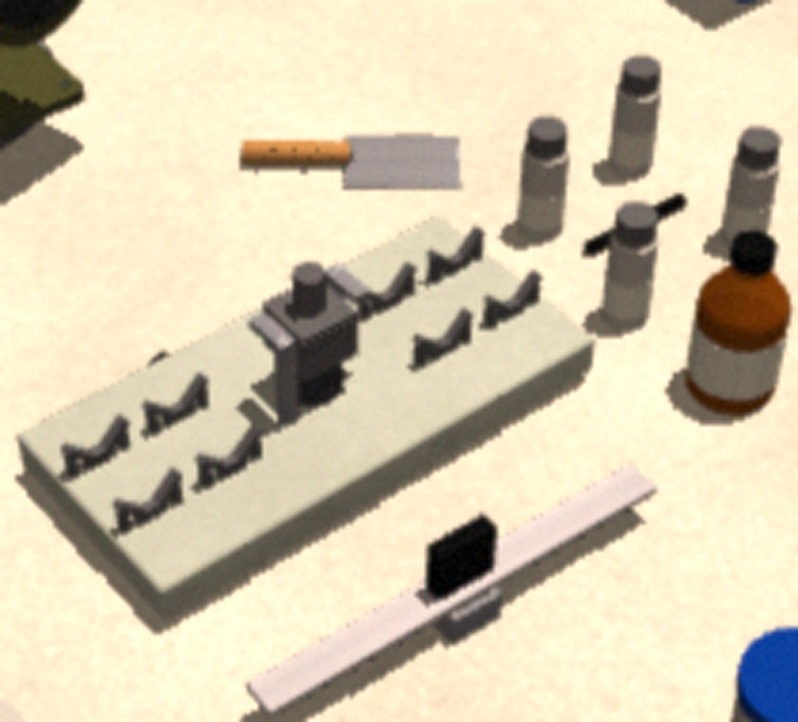

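Run:
```python
from h import *
def f(pts,ox,oy,s): return [((x+.5)/s-.5+ox,(y+.5)/s-.5+oy) for x,y in pts]
c=[onz("top",u,v,.04) for u,v in f([(55,287),(742,266),(757,592),(55,612)],200,140,5.6)]
c=np.array(c);print("deck",c.round(4),c.mean(0).round(4)); 
for i in range(4): 
    e=c[(i+1)%4]-c[i];print(np.linalg.norm(e).round(4),np.arctan2(e[1],e[0]).round(3))
for p in f([(145,170),(512,142),(165,503),(468,458)],120,185,8):
    w=onz("top",*p,.095);print("bottle",w.round(4),np.hypot(*w[:2]).round(3),proj("scene",w).round(1))
for p in f([(408,437)],200,140,5.6):print("knob",onz("top",*p,.14).round(4))
b=np.array([onz("top",*p,.032) for p in f([(157,62),(157,104),(729,67),(729,111)],200,140,5.6)]);print("bar",b.round(4),b.mean(0))
g=np.array([onz("top",*p,.074) for p in f([(400,60),(482,60),(484,96),(400,96)],200,140,5.6)]);print("rib",g.round(4),g.mean(0))
t=cv2.imread("pics/top0.png");s=cv2.imread("pics/scene0.png")
crop(t,370,190,80,80,7.5,"pics/c4.png");crop(s,80,250,140,90,5.6,"pics/c5.png")
crop(s,255,175,45,60,9,"pics/c6.png")
hsv=cv2.cvtColor(t,cv2.COLOR_BGR2HSV)
for n,(x0,y0,x1,y1) in dict(amber=(165,150,200,185),jarblue=(230,65,270,105)).items():
    print(n,(x0+x1)/2,onz("top",(x0+x1)/2,(y0+y1)/2,.1 if n=="amber" else .07))
print("whitecan",onz("top",384,170,.03))
```

```text
deck [[ 0.596   0.2039  0.04  ]
 [ 0.5996 -0.1524  0.04  ]
 [ 0.4311 -0.1555  0.04  ]
 [ 0.4283  0.2057  0.04  ]] [0.5137 0.0254 0.04  ]
0.3563 -1.561
0.1686 -3.123
0.3612 1.579
0.1678 -0.011
bottle [0.5532 0.3947 0.095 ] 0.68 [394.7 151. ]
bottle [0.5603 0.2673 0.095 ] 0.621 [361.8 170.9]
bottle [0.4378 0.3879 0.095 ] 0.585 [363.4 132. ]
bottle [0.4512 0.2832 0.095 ] 0.533 [338.7 148.3]
knob [0.5111 0.02   0.14  ]
bar [[ 0.7141  0.1504  0.032 ]
 [ 0.6919  0.1507  0.032 ]
 [ 0.7053 -0.1492  0.032 ]
 [ 0.682  -0.1486  0.032 ]] [0.69829635 0.0008249  0.032     ]
rib [[ 0.7049  0.0221  0.074 ]
 [ 0.7041 -0.0196  0.074 ]
 [ 0.6856 -0.0202  0.074 ]
 [ 0.6865  0.0224  0.074 ]] [0.69526011 0.00116626 0.074     ]
amber 182.5 [0.65701485 0.26843604 0.1       ]
jarblue 250.0 [0.89652083 0.07905106 0.07      ]
whitecan [ 0.64777364 -0.30699222  0.03      ]
```

View pics/c4.png

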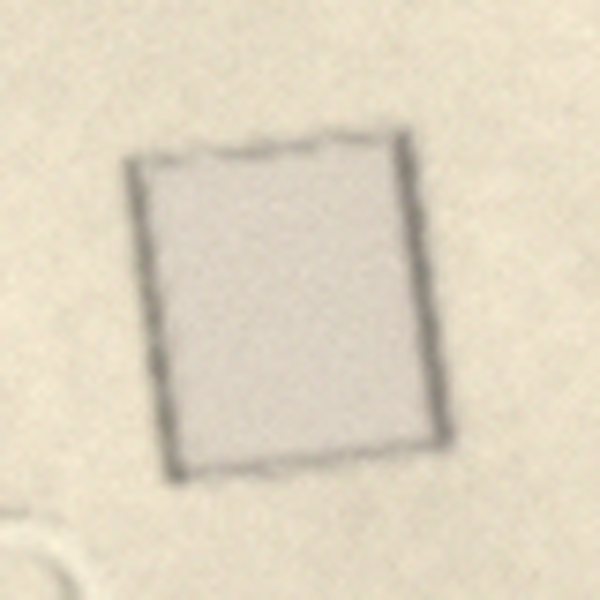

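View pics/c6.png

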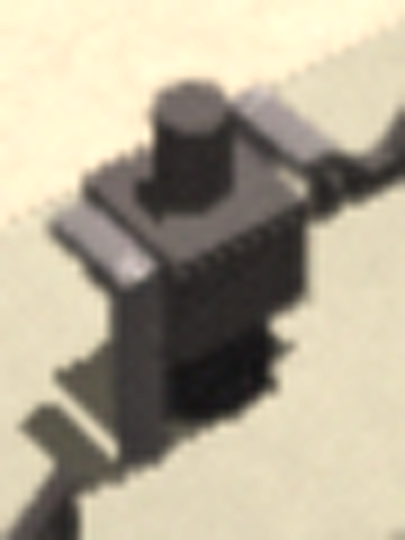

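Run:
```python
from h import *
def f(x,y,ox,oy,s): return ((x+.5)/s-.5+ox,(y+.5)/s-.5+oy)
k=tri([("top",*f(408,437,200,140,5.6)),("scene",*f(190,107,255,175,9))]);print("knob",k, proj("top",k),f(408,437,200,140,5.6))
c=np.array([onz("top",*f(x,y,370,190,7.5),.028) for x,y in[(131,162),(405,135),(447,443),(175,477)]]);print(c.round(4),c.mean(0))
for i in range(4): 
    e=c[(i+1)%4]-c[i];print(np.linalg.norm(e).round(4),np.arctan2(e[1],e[0]).round(3))
print(proj("scene",c.mean(0)))
for w in ([.5532,.3947],[.5603,.2673],[.4378,.3879],[.4512,.2832]): print(proj("scene",[*w,.095]))
```

```text
knob [0.51245477 0.02212105 0.140622  ] [271.65675237 217.12651298] (272.44642857142856, 217.625)
[[ 0.5269 -0.3122  0.028 ]
 [ 0.5352 -0.4193  0.028 ]
 [ 0.4154 -0.4309  0.028 ]
 [ 0.4045 -0.325   0.028 ]] [ 0.47051531 -0.37184234  0.028     ]
0.1074 -1.493
0.1203 -3.045
0.1064 1.674
0.1231 0.105
[125.89243661 284.25736654]
[394.66100111 150.98428235]
[361.85265111 170.90853799]
[363.43653575 132.04001506]
[338.65697682 148.30125354]
```

```bash
cat >> h.py <<'E'
from scipy.spatial.transform import Rotation as R
def state():
    o=bot.get_obs();q=o["orientation"];M=R.from_quat([q[1],q[2],q[3],q[0]]).as_matrix();return o,M
def go(x,y,z,yaw=None):
    o,M=state();p=o["position"];d=M.T@(np.array([x,y,z])-p);n=np.linalg.norm(d)
    cur=np.arctan2(M[1,0],M[0,0])
    print("t=%.2f pos %s yaw %.4f tilt %.4f open %.4f F %s q6 %.2f"%(o["clock"],p.round(4),cur,np.arccos(-M[2,2]),o["opening"],o["contact_force"].round(1),o["joint_pos"][5]))
    k=max(1,int(np.ceil(n/.062)));print("tool delta",d.round(4),"rows",k,"per row",(d/k).round(4))
    if yaw is not None:
        w=-(yaw-cur);w=(w+np.pi)%(2*np.pi)-np.pi;k=max(1,int(np.ceil(abs(w)/.186)));print("twist",round(w,4),"rows",k,round(w/k,4))
E
python3 -c "
from h import *
go(.512,.021,.21,1.5708)"
```

```text
t=0.10 pos [ 0.1642 -0.5504  0.2305] yaw 0.2898 tilt 0.0018 open 0.0853 F [-0.5  0.4  0.7] q6 -0.07
tool delta [ 0.4966 -0.4482  0.0214] rows 11 per row [ 0.0451 -0.0407  0.0019]
twist -1.281 rows 7 -0.183
```

```bash
python3 -m jog '[{"tx":0.0451,"ty":-0.0407,"hand":-1},{"tx":0.0451,"ty":-0.0407,"hand":-1},{"tx":0.0451,"ty":-0.0407,"hand":-1},{"tx":0.0451,"ty":-0.0407,"hand":-1},{"tx":0.0451,"ty":-0.0407,"hand":-1}]' 40
python3 -m jog '[{"tx":0.0451,"ty":-0.0407,"hand":-1},{"tx":0.0451,"ty":-0.0407,"hand":-1},{"tx":0.0451,"ty":-0.0407,"hand":-1},{"tx":0.0451,"ty":-0.0407,"hand":-1},{"tx":0.0451,"ty":-0.0407,"hand":-1}]'
python3 -m jog '[{"tx":0.0451,"ty":-0.0407,"hand":-1},{"twist":-0.183,"hand":-1},{"twist":-0.183,"hand":-1},{"twist":-0.183,"hand":-1},{"twist":-0.183,"hand":-1}]'
python3 -m jog '[{"twist":-0.183,"hand":-0.2},{"twist":-0.183,"hand":-0.2},{"twist":-0.183,"hand":-0.2},{"hand":-0.2},{"hand":-0.2}]'
python3 -c "
from h import *
go(.512,.021,.115,1.5708)"
```

```text
t=0.10 pos [ 0.1642 -0.5504  0.2305] yaw 0.2898 tilt 0.0018 open 0.0853 F [-0.5  0.4  0.7] q6 -0.07
tool delta [ 0.4966 -0.448   0.1164] rows 11 per row [ 0.0451 -0.0407  0.0106]
twist -1.281 rows 7 -0.183$[0]: bad value
$[0]: bad value
$[0]: bad value
$[0]: bad value
```

```bash
python3 -m jog '[{"tx":0.0451,"ty":-0.0407,"tz":0,"twist":0,"hand":-1},{"tx":0.0451,"ty":-0.0407,"tz":0,"twist":0,"hand":-1},{"tx":0.0451,"ty":-0.0407,"tz":0,"twist":0,"hand":-1},{"tx":0.0451,"ty":-0.0407,"tz":0,"twist":0,"hand":-1},{"tx":0.0451,"ty":-0.0407,"tz":0,"twist":0,"hand":-1}]' 40
```

```text
clock: 0.72
position: [0.3228, -0.2898, 0.2311]
orientation: [-0.0, 0.99, 0.144, 0.0]
contact_force: [1.1, -0.8, -0.1]
opening: 0.0853
```

```bash
python3 -m jog '[{"tx":0.0451,"ty":-0.0407,"tz":0,"twist":0,"hand":-1},{"tx":0.0451,"ty":-0.0407,"tz":0,"twist":0,"hand":-1},{"tx":0.0451,"ty":-0.0407,"tz":0,"twist":0,"hand":-1},{"tx":0.0451,"ty":-0.0407,"tz":0,"twist":0,"hand":-1},{"tx":0.0451,"ty":-0.0407,"tz":0,"twist":0,"hand":-1}]' 
python3 -m jog '[{"tx":0.0451,"ty":-0.0407,"tz":0,"twist":0,"hand":-0.2},{"tx":0,"ty":0,"tz":0,"twist":-0.183,"hand":-0.2},{"tx":0,"ty":0,"tz":0,"twist":-0.183,"hand":-0.2},{"tx":0,"ty":0,"tz":0,"twist":-0.183,"hand":-0.2},{"tx":0,"ty":0,"tz":0,"twist":-0.183,"hand":-0.2}]'
python3 -m jog '[{"tx":0,"ty":0,"tz":0,"twist":-0.183,"hand":-0.2},{"tx":0,"ty":0,"tz":0,"twist":-0.183,"hand":-0.2},{"tx":0,"ty":0,"tz":0,"twist":-0.183,"hand":-0.2},{"tx":0,"ty":0,"tz":0,"twist":0,"hand":-0.2},{"tx":0,"ty":0,"tz":0,"twist":0,"hand":-0.2}]'
python3 -c "
from h import *
go(.512,.021,.115,1.5708)"
```

```text
clock: 1.35
position: [0.4807, -0.0302, 0.2311]
orientation: [0.0, 0.989, 0.145, -0.0]
contact_force: [-0.5, -0.5, 0.3]
opening: 0.0855
clock: 1.98
position: [0.5114, 0.02, 0.2308]
orientation: [-0.0, 0.871, 0.492, -0.001]
contact_force: [0.3, -0.1, 0.8]
opening: 0.0515
clock: 2.6
position: [0.5116, 0.0198, 0.2311]
orientation: [-0.0, 0.708, 0.706, -0.0]
contact_force: [0.7, 0.9, -0.0]
opening: 0.0518
t=2.60 pos [0.5116 0.0198 0.2311] yaw 1.5678 tilt 0.0005 open 0.0518 F [ 0.7  0.9 -0. ] q6 -0.04
tool delta [0.0012 0.0005 0.1161] rows 2 per row [0.0006 0.0002 0.058 ]
twist -0.003 rows 1 -0.003
```

```bash
python3 -m jog '[{"tx":0,"ty":0,"tz":0.058,"twist":0,"hand":-0.2},{"tx":0,"ty":0,"tz":0.048,"twist":0,"hand":-0.2},{"tx":0,"ty":0,"tz":0.011,"twist":0,"hand":-0.2},{"tx":0,"ty":0,"tz":0,"twist":0,"hand":1},{"tx":0,"ty":0,"tz":0,"twist":0,"hand":1}]' 30
python3 -m jog '[{"tx":0,"ty":0,"tz":0,"twist":0,"hand":1},{"tx":0,"ty":0,"tz":0,"twist":0,"hand":1},{"tx":0,"ty":0,"tz":-0.02,"twist":0,"hand":1},{"tx":0,"ty":0,"tz":-0.04,"twist":0,"hand":1},{"tx":0,"ty":0,"tz":-0.06,"twist":0,"hand":1}]'
python3 -c "
from h import *
go(.4705,-.372,.11,1.5708+0.1)
cv2.imwrite('pics/scene1.png',bot.camera('scene'))"
```

```text
clock: 3.22
position: [0.5135, 0.0197, 0.1161]
orientation: [0.001, 0.707, 0.707, 0.001]
contact_force: [1.1, -0.4, -0.1]
opening: 0.0211
clock: 3.85
position: [0.5102, 0.0198, 0.2343]
orientation: [-0.002, 0.707, 0.707, -0.001]
contact_force: [1.1, -0.5, -0.1]
opening: 0.0211
t=3.85 pos [0.5102 0.0198 0.2343] yaw 1.5707 tilt 0.0042 open 0.0211 F [ 1.1 -0.5 -0.1] q6 -0.04
tool delta [-0.3918 -0.0391  0.1244] rows 7 per row [-0.056  -0.0056  0.0178]
twist -0.1001 rows 1 -0.1001
```

View pics/scene1.png

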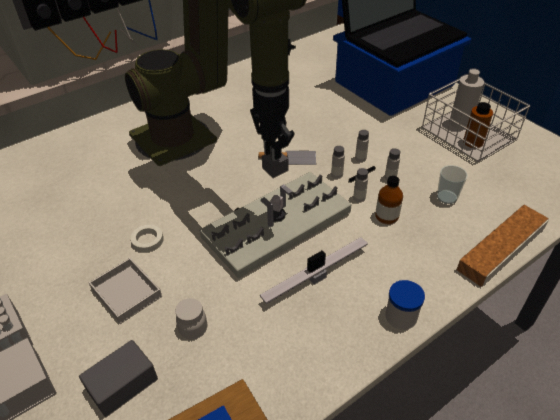

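The cover is in the gripper (px 275,160) and the post is bare. Next I'll carry the cover to the tray.

```bash
python3 -m jog '[{"tx":-0.056,"ty":-0.0056,"tz":0,"twist":0,"hand":1},{"tx":-0.056,"ty":-0.0056,"tz":0,"twist":0,"hand":1},{"tx":-0.056,"ty":-0.0056,"tz":0,"twist":0,"hand":1},{"tx":-0.056,"ty":-0.0056,"tz":0,"twist":0,"hand":1},{"tx":-0.056,"ty":-0.0056,"tz":0,"twist":0,"hand":1}]'
python3 -m jog '[{"tx":-0.056,"ty":-0.0056,"tz":0,"twist":0,"hand":1},{"tx":-0.056,"ty":-0.0056,"tz":0,"twist":0,"hand":1},{"tx":0,"ty":0,"tz":0,"twist":-0.1,"hand":1},{"tx":0,"ty":0,"tz":0.06,"twist":0,"hand":1},{"tx":0,"ty":0,"tz":0.06,"twist":0,"hand":1}]'
python3 -c "
from h import *
go(.4705,-.372,.05,1.5708+0.1)"
```

```text
clock: 4.53
position: [0.4835, -0.262, 0.2347]
orientation: [0.001, 0.707, 0.707, 0.0]
contact_force: [1.0, -0.3, -0.4]
opening: 0.0212
clock: 5.15
position: [0.4732, -0.3734, 0.1142]
orientation: [0.002, 0.671, 0.741, 0.0]
contact_force: [-0.6, -0.4, -1.2]
opening: 0.0207
t=5.15 pos [ 0.4732 -0.3734  0.1142] yaw 1.6700 tilt 0.0042 open 0.0207 F [-0.6 -0.4 -1.2] q6 -0.84
tool delta [ 0.0019 -0.0027  0.0642] rows 2 per row [ 0.0009 -0.0014  0.0321]
twist -0.0008 rows 1 -0.0008
```

```bash
python3 -m jog '[{"tx":0,"ty":0,"tz":0.04,"twist":0,"hand":1},{"tx":0,"ty":0,"tz":0.018,"twist":0,"hand":1},{"tx":0,"ty":0,"tz":0.006,"twist":0,"hand":1},{"tx":0,"ty":0,"tz":0,"twist":0,"hand":-0.2},{"tx":0,"ty":0,"tz":0,"twist":0,"hand":-0.2}]'
python3 -m jog '[{"tx":0,"ty":0,"tz":0,"twist":0,"hand":-0.2},{"tx":0,"ty":0,"tz":-0.03,"twist":0,"hand":-0.2},{"tx":0,"ty":0,"tz":-0.06,"twist":0,"hand":-0.2},{"tx":0,"ty":0,"tz":-0.06,"twist":0,"hand":-0.2},{"tx":0,"ty":0,"tz":-0.03,"twist":0,"hand":-0.2}]'
python3 -c "
from h import *
go(.4512,.2832,.23,0.0)
t=bot.camera('top');cv2.imwrite('pics/top1.png',t);s=bot.camera('scene');cv2.imwrite('pics/s2.png',s)
crop(s,80,250,140,90,5,'pics/c7.png');crop(t,230,180,80,80,7.5,'pics/c8.png')"
```

```text
clock: 5.78
position: [0.4734, -0.373, 0.0517]
orientation: [0.001, 0.671, 0.742, 0.0]
contact_force: [-0.0, -1.2, 0.1]
opening: 0.051
clock: 6.4
position: [0.4739, -0.3734, 0.2354]
orientation: [0.004, 0.671, 0.742, 0.0]
contact_force: [-0.4, -0.5, -0.2]
opening: 0.0517
t=6.40 pos [ 0.4739 -0.3734  0.2354] yaw 1.6708 tilt 0.0076 open 0.0517 F [-0.4 -0.5 -0.2] q6 -0.84
tool delta [0.6556 0.0429 0.0019] rows 11 per row [0.0596 0.0039 0.0002]
twist 1.6708 rows 9 0.1856
```

View pics/c7.png

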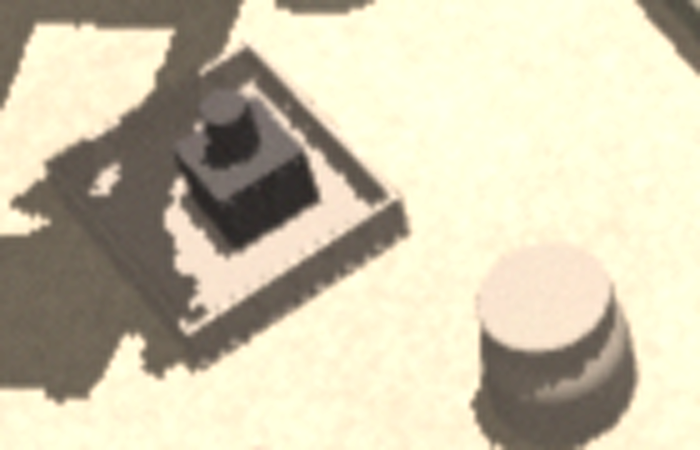

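View pics/c8.png

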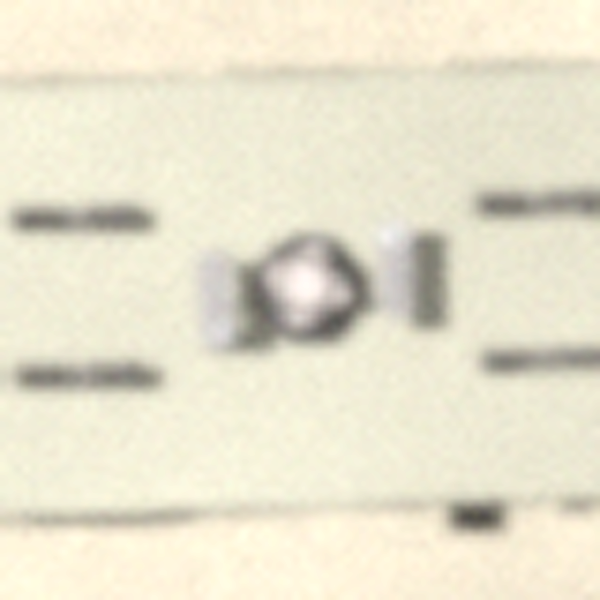

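Cover stands in the tray (scene px ~127,275) and the square post is bare and seen rotated. Next is bottle D at (0.451, 0.283).

```bash
for i in 1 ; do python3 -m jog '[{"tx":0.0596,"ty":0.0039,"tz":0,"twist":0,"hand":-0.5},{"tx":0.0596,"ty":0.0039,"tz":0,"twist":0,"hand":-0.5},{"tx":0.0596,"ty":0.0039,"tz":0,"twist":0,"hand":-0.5},{"tx":0.0596,"ty":0.0039,"tz":0,"twist":0,"hand":-0.5},{"tx":0.0596,"ty":0.0039,"tz":0,"twist":0,"hand":-0.5}]' ; done
python3 -m jog '[{"tx":0.0596,"ty":0.0039,"tz":0,"twist":0,"hand":-0.5},{"tx":0.0596,"ty":0.0039,"tz":0,"twist":0,"hand":-0.5},{"tx":0.0596,"ty":0.0039,"tz":0,"twist":0,"hand":-0.5},{"tx":0.0596,"ty":0.0039,"tz":0,"twist":0,"hand":-0.5},{"tx":0.0596,"ty":0.0039,"tz":0,"twist":0,"hand":-0.5}]'
python3 -m jog '[{"tx":0.0596,"ty":0.0039,"tz":0,"twist":0,"hand":-0.5},{"tx":0,"ty":0,"tz":0,"twist":0.1856,"hand":-0.5},{"tx":0,"ty":0,"tz":0,"twist":0.1856,"hand":-0.5},{"tx":0,"ty":0,"tz":0,"twist":0.1856,"hand":-0.5},{"tx":0,"ty":0,"tz":0,"twist":0.1856,"hand":-0.5}]'
python3 -m jog '[{"tx":0,"ty":0,"tz":0,"twist":0.1856,"hand":-0.5},{"tx":0,"ty":0,"tz":0,"twist":0.1856,"hand":-0.5},{"tx":0,"ty":0,"tz":0,"twist":0.1856,"hand":-0.5},{"tx":0,"ty":0,"tz":0,"twist":0.1856,"hand":-0.5},{"tx":0,"ty":0,"tz":0,"twist":0.1856,"hand":-0.5}]'
python3 -c "
from h import *
go(.4512,.2832,.045,0.0)"
```

```text
clock: 7.12
position: [0.4611, -0.0718, 0.2294]
orientation: [-0.001, 0.671, 0.741, -0.0]
contact_force: [0.8, 0.1, -0.5]
opening: 0.064
clock: 7.75
position: [0.4509, 0.2263, 0.2295]
orientation: [-0.0, 0.671, 0.742, -0.001]
contact_force: [1.0, 0.1, 0.6]
opening: 0.0641
clock: 8.38
position: [0.4489, 0.2841, 0.2291]
orientation: [0.0, 0.895, 0.445, -0.001]
contact_force: [0.1, 0.3, 0.4]
opening: 0.064
clock: 9.0
position: [0.449, 0.284, 0.2292]
orientation: [0.0, 1.0, -0.003, -0.001]
contact_force: [0.7, 0.3, 1.2]
opening: 0.0638
t=9.00 pos [0.449  0.284  0.2292] yaw -0.0057 tilt 0.0019 open 0.0638 F [0.7 0.3 1.2] q6 2.06
tool delta [0.0025 0.0006 0.1842] rows 3 per row [0.0008 0.0002 0.0614]
twist -0.0057 rows 1 -0.0057
```

```bash
python3 -m jog '[{"tx":0.002,"ty":0,"tz":0.06,"twist":0,"hand":-0.5},{"tx":0,"ty":0,"tz":0.06,"twist":0,"hand":-0.5},{"tx":0,"ty":0,"tz":0.05,"twist":0,"hand":-0.5},{"tx":0,"ty":0,"tz":0.014,"twist":0,"hand":-0.5},{"tx":0,"ty":0,"tz":0,"twist":0,"hand":1}]' 20
python3 -m jog '[{"tx":0,"ty":0,"tz":0,"twist":0,"hand":1},{"tx":0,"ty":0,"tz":0,"twist":0,"hand":1},{"tx":0,"ty":0,"tz":-0.01,"twist":0,"hand":1},{"tx":0,"ty":0,"tz":-0.05,"twist":0,"hand":1},{"tx":0,"ty":0,"tz":-0.06,"twist":0,"hand":1}]'
python3 -c "
from h import *
go(.48,-.24,.21,0.0)
s=bot.camera('scene');cv2.imwrite('pics/s3.png',s)
crop(s,250,60,180,160,4,'pics/c9.png')"
```

```text
clock: 9.62
position: [0.4513, 0.2841, 0.0457]
orientation: [0.0, 1.0, 0.0, -0.001]
contact_force: [-0.2, -0.6, 0.8]
opening: 0.0471
clock: 10.25
position: [0.451, 0.2839, 0.1677]
orientation: [0.0, 1.0, 0.0, -0.001]
contact_force: [1.6, -0.4, -1.4]
opening: 0.0333
t=10.25 pos [0.451  0.2839 0.1677] yaw 0.0003 tilt 0.0019 open 0.0333 F [ 1.6 -0.4 -1.4] q6 2.05
tool delta [ 0.0288  0.524  -0.0419] rows 9 per row [ 0.0032  0.0582 -0.0047]
twist 0.0003 rows 1 0.0003
```

View pics/c9.png

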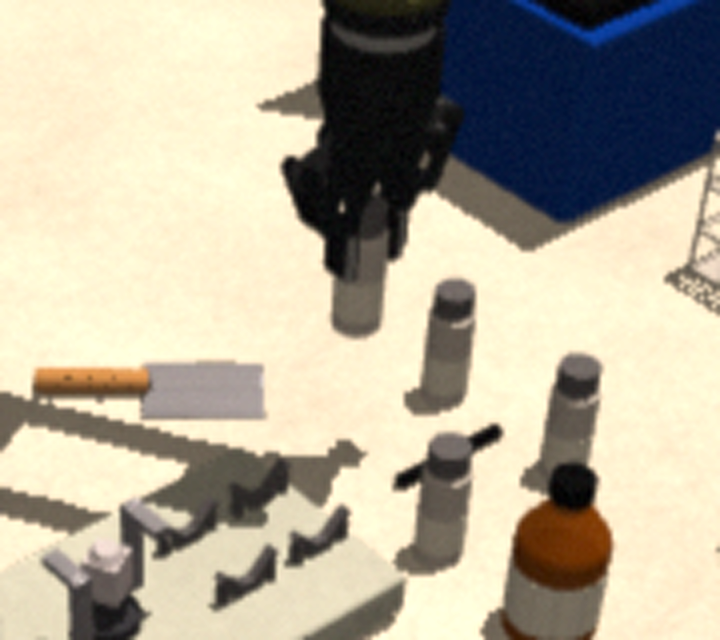

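The bottle is held upright, and its foot shows at crop (357,325). I'm carrying it to the clear area at y = -0.24.

```bash
python3 -m jog '[{"tx":0,"ty":0,"tz":-0.042,"twist":0,"hand":1},{"tx":0.001,"ty":0.058,"tz":0,"twist":0,"hand":1},{"tx":0.001,"ty":0.058,"tz":0,"twist":0,"hand":1},{"tx":0.001,"ty":0.058,"tz":0,"twist":0,"hand":1},{"tx":0.001,"ty":0.058,"tz":0,"twist":0,"hand":1}]'
python3 -m jog '[{"tx":0.001,"ty":0.058,"tz":0,"twist":0,"hand":1},{"tx":0.001,"ty":0.058,"tz":0,"twist":0,"hand":1},{"tx":0.001,"ty":0.058,"tz":0,"twist":0,"hand":1},{"tx":0.001,"ty":0.058,"tz":0,"twist":0,"hand":1},{"tx":0.001,"ty":0.058,"tz":0,"twist":0,"hand":1}]'
python3 -m jog '[{"tx":0,"ty":0,"tz":0.05,"twist":0,"hand":1},{"tx":0,"ty":0,"tz":0.06,"twist":0,"hand":1},{"tx":0,"ty":0,"tz":0.04,"twist":0,"hand":1},{"tx":0,"ty":0,"tz":0,"twist":0,"hand":1},{"tx":0,"ty":0,"tz":0,"twist":0,"hand":1}]'
python3 -c "
from h import *
go(.46,-.24,.046,0.0)"
```

```text
clock: 10.92
position: [0.4559, 0.0508, 0.2096]
orientation: [0.0, 1.0, 0.001, 0.001]
contact_force: [1.2, -0.1, -1.5]
opening: 0.0332
clock: 11.55
position: [0.4609, -0.2396, 0.2096]
orientation: [0.0, 1.0, 0.0, 0.001]
contact_force: [0.1, -0.5, -2.0]
opening: 0.0337
clock: 12.18
position: [0.4623, -0.2383, 0.06]
orientation: [0.001, 1.0, 0.0, 0.001]
contact_force: [0.6, 0.7, -1.0]
opening: 0.0333
t=12.18 pos [ 0.4623 -0.2383  0.06  ] yaw 0.0005 tilt 0.0028 open 0.0333 F [ 0.6  0.7 -1. ] q6 1.01
tool delta [-0.0023  0.0016  0.014 ] rows 1 per row [-0.0023  0.0016  0.014 ]
twist 0.0005 rows 1 0.0005
```

```bash
python3 -m jog '[{"tx":0,"ty":0,"tz":0.0145,"twist":0,"hand":1},{"tx":0,"ty":0,"tz":0,"twist":0,"hand":1},{"tx":0.0115,"ty":0,"tz":-0.0012,"twist":0,"hand":1},{"tx":0.0115,"ty":0,"tz":0,"twist":0,"hand":1},{"tx":0.0115,"ty":0,"tz":0.002,"twist":0,"hand":1}]' 20
python3 -c "
from h import *
go(.46,-.24,.046,0.0)
s=bot.camera('scene');cv2.imwrite('pics/s4.png',s)
crop(s,120,150,150,130,5,'pics/c10.png')"
```

```text
clock: 12.8
position: [0.4955, -0.2377, 0.0444]
orientation: [0.0, 1.0, 0.001, -0.001]
contact_force: [-4.9, 0.1, 11.3]
opening: 0.033
t=12.80 pos [ 0.4955 -0.2377  0.0444] yaw 0.0012 tilt 0.0013 open 0.0330 F [-4.9  0.1 11.3] q6 1.05
tool delta [-0.0355  0.0022 -0.0016] rows 1 per row [-0.0355  0.0022 -0.0016]
twist 0.0012 rows 1 0.0012
```

View pics/c10.png

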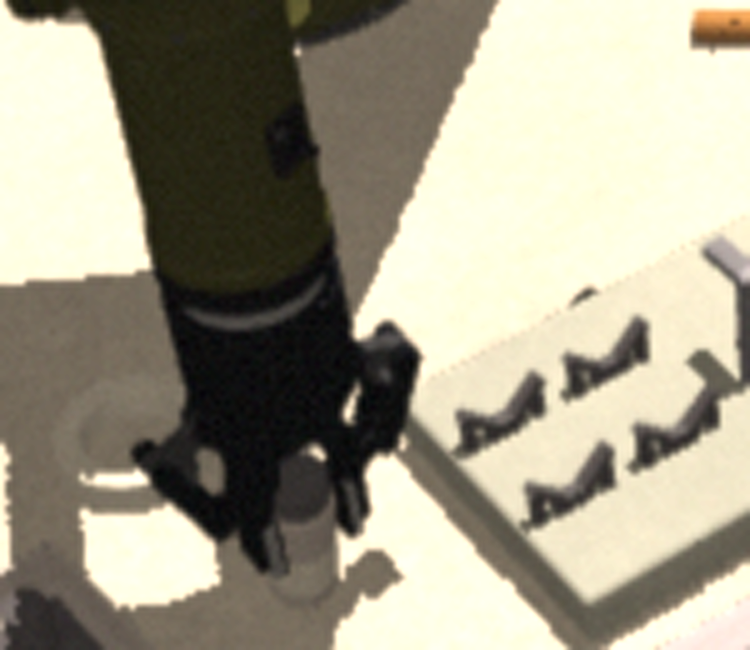

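The bottle looks upright (cap at 305,485, foot at 303,590), so it slid and did not pivot. I'll release it and tip it with a push from closed fingers at cap height.

```bash
python3 -m jog '[{"tx":0,"ty":0,"tz":-0.001,"twist":0,"hand":-0.5},{"tx":0,"ty":0,"tz":0,"twist":0,"hand":-0.5},{"tx":0,"ty":0,"tz":0,"twist":0,"hand":-0.5},{"tx":0,"ty":0,"tz":-0.04,"twist":0,"hand":-0.5},{"tx":0,"ty":0,"tz":-0.05,"twist":0,"hand":-0.5}]' 20
python3 -m jog '[{"tx":-0.05,"ty":0,"tz":0,"twist":0,"hand":1},{"tx":0,"ty":0,"tz":0,"twist":0,"hand":1},{"tx":0,"ty":0,"tz":0,"twist":0,"hand":1},{"tx":0,"ty":0,"tz":0.03,"twist":0,"hand":1},{"tx":0,"ty":0,"tz":0.025,"twist":0,"hand":1}]' 20
python3 -c "
from h import *
go(.46,-.24,.08,0.0)
s=bot.camera('scene');cv2.imwrite('pics/s5.png',s);t=bot.camera('top');cv2.imwrite('pics/t5.png',t)
crop(s,120,150,150,130,5,'pics/c11.png')
crop(t,320,180,80,80,6,'pics/c12.png')"
```

```text
clock: 13.48
position: [0.4943, -0.237, 0.1335]
orientation: [-0.001, 1.0, 0.0, -0.002]
contact_force: [1.1, -0.7, 0.8]
opening: 0.0639
clock: 14.1
position: [0.4469, -0.238, 0.0782]
orientation: [0.0, 1.0, 0.0, 0.001]
contact_force: [0.5, -0.5, 0.0]
opening: -0.0
t=14.10 pos [ 0.4469 -0.238   0.0782] yaw 0.0006 tilt 0.0014 open -0.0000 F [ 0.5 -0.5  0. ] q6 1.00
tool delta [ 0.0131  0.002  -0.0018] rows 1 per row [ 0.0131  0.002  -0.0018]
twist 0.0006 rows 1 0.0006
```

View pics/c11.png

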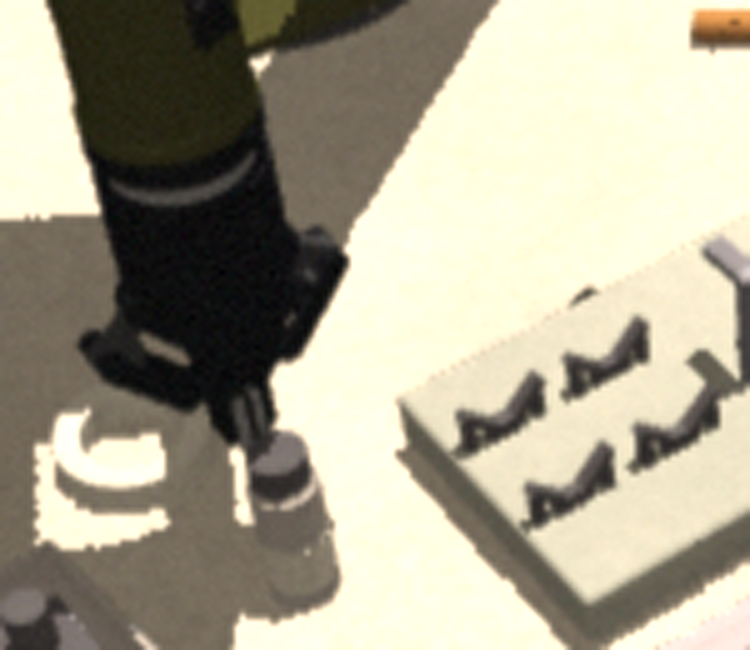

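View pics/c12.png

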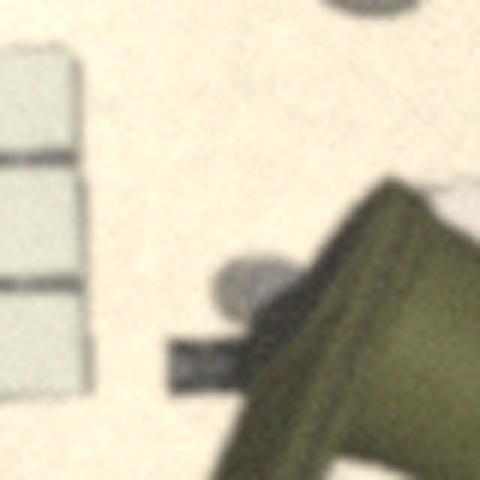

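```bash
python3 -c "
from h import *
print(proj('scene',[.4955,-.238,0]),proj('scene',[.4955,-.238,.095]))
print('seen',120+280/5,150+458/5,120+305/5,150+590/5)
print(onz('scene',120+280/5,150+458/5,.095))"
```

```text
[184.49291799 270.98035402] [178.43616197 244.37748088]
seen 176.0 241.6 181.0 268.0
[ 0.48454347 -0.23823031  0.095     ]
```

```bash
python3 -m jog '[{"tx":0.012,"ty":0,"tz":0,"twist":0,"hand":1},{"tx":0.012,"ty":0,"tz":0,"twist":0,"hand":1},{"tx":0.012,"ty":0,"tz":0,"twist":0,"hand":1},{"tx":0.012,"ty":0,"tz":0,"twist":0,"hand":1},{"tx":0.012,"ty":0,"tz":0,"twist":0,"hand":1}]' 20
python3 -m jog '[{"tx":0,"ty":0,"tz":0,"twist":0,"hand":1},{"tx":0,"ty":0,"tz":0,"twist":0,"hand":1},{"tx":0,"ty":0,"tz":-0.05,"twist":0,"hand":1},{"tx":0,"ty":0,"tz":-0.03,"twist":0,"hand":-0.5},{"tx":0,"ty":0,"tz":0,"twist":0,"hand":-0.5}]' 20
python3 -c "
from h import *
go(.46,-.24,.08,0.0)
s=bot.camera('scene');cv2.imwrite('pics/s6.png',s);t=bot.camera('top');cv2.imwrite('pics/t6.png',t)
crop(s,120,150,150,150,5,'pics/c13.png')
crop(t,320,150,90,100,6,'pics/c14.png')"
```

```text
clock: 14.82
position: [0.5066, -0.2376, 0.0792]
orientation: [0.0, 1.0, 0.0, 0.0]
contact_force: [0.2, 0.1, 0.3]
opening: -0.0
clock: 15.45
position: [0.5065, -0.2385, 0.1615]
orientation: [0.001, 1.0, 0.0, 0.002]
contact_force: [0.6, -0.6, -0.6]
opening: 0.0356
t=15.45 pos [ 0.5065 -0.2385  0.1615] yaw 0.0001 tilt 0.0050 open 0.0356 F [ 0.6 -0.6 -0.6] q6 1.06
tool delta [-0.0469  0.0013  0.0813] rows 2 per row [-0.0234  0.0006  0.0406]
twist 0.0001 rows 1 0.0001
```

View pics/c13.png

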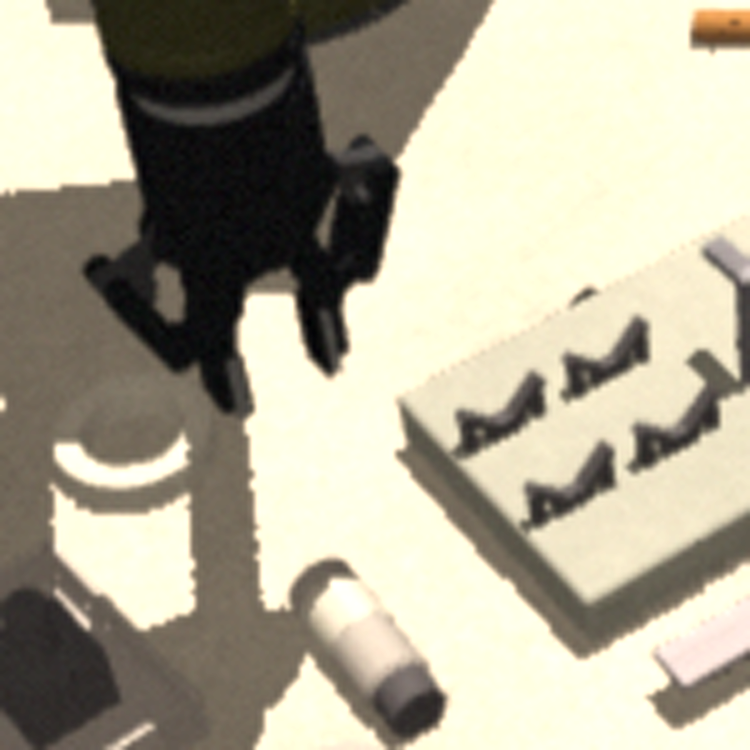

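View pics/c14.png

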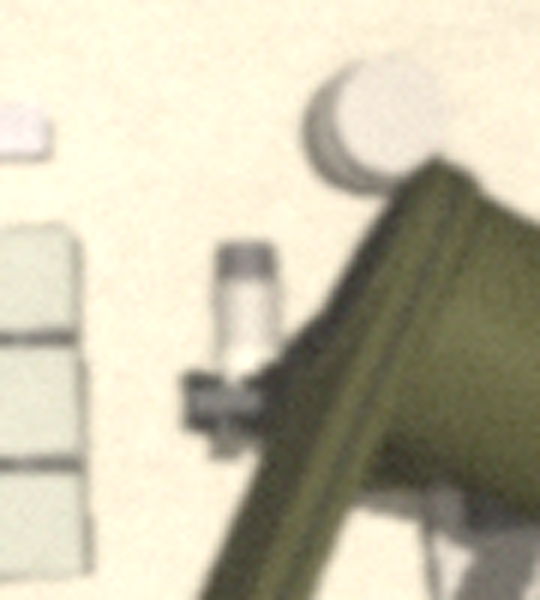

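The bottle lies cleanly along x. In the top crop its cap end is at (248,241) and its axis is near column 248.

```bash
python3 -c "
from h import *
a=onz('top',320+248.5/6-.5,150+241/6-.5,.02);b=onz('top',320+246/6-.5,150+350/6-.5,.02);print(a,b)
# scene: axis ends: foot far centre, cap end centre
print(onz('scene',120+322/5,150+590/5,.017),onz('scene',120+413/5,150+705/5,.017))
go(a[0]-.0475,a[1],.004,0)"
```

```text
[ 0.59220456 -0.23921137  0.02      ] [ 0.53865166 -0.23633351  0.02      ]
[ 0.50110417 -0.23861174  0.017     ] [ 0.58591652 -0.23927429  0.017     ]
t=15.55 pos [ 0.5046 -0.2373  0.1587] yaw 0.0001 tilt 0.0009 open 0.0509 F [-0.4  0.7 -0.4] q6 1.06
tool delta [0.0402 0.0019 0.1546] rows 3 per row [0.0134 0.0006 0.0515]
twist 0.0001 rows 1 0.0001
```

```bash
python3 -c "
from h import *
def f(x,y): return ((x+.5)/7.5-.5+230,(y+.5)/7.5-.5+180)
print('post',onz('top',*f(310,288),.106)); print('hooks',onz('top',*f(218,300),.112),onz('top',*f(396,270),.112))
# cradle supports tops z .064: crop c1
def g(x,y): return ((x+.5)/5.6-.5+200,(y+.5)/5.6-.5+140)
P=[(106,392),(230,388),(573,376),(695,371),(110,508),(235,505),(577,492),(698,488)]
Q=np.array([onz('top',*g(*p),.052) for p in P]);print(Q.round(4),Q.mean(0))
e=Q[[0,1,4,5]].mean(0)-Q[[2,3,6,7]].mean(0);print(np.arctan2(-e[0],e[1]))
for a,b in((0,4),(1,5),(2,6),(3,7)): print(((Q[a]+Q[b])/2).round(4))
"
```

```text
post [0.51141111 0.02513925 0.106     ]
hooks [0.50752397 0.05861058 0.112     ] [ 0.51713252 -0.00653245  0.112     ]
[[ 0.5404  0.1764  0.052 ]
 [ 0.5411  0.1129  0.052 ]
 [ 0.5436 -0.063   0.052 ]
 [ 0.5449 -0.1256  0.052 ]
 [ 0.481   0.1751  0.052 ]
 [ 0.4812  0.1112  0.052 ]
 [ 0.4842 -0.0637  0.052 ]
 [ 0.485  -0.1255  0.052 ]] [0.51267079 0.02473244 0.052     ]
0.014828426597786295
[0.5107 0.1757 0.052 ]
[0.5111 0.112  0.052 ]
[ 0.5139 -0.0633  0.052 ]
[ 0.5149 -0.1255  0.052 ]
```

```bash
python3 -m jog '[{"tx":0.039,"ty":0.001,"tz":0,"twist":0,"hand":-0.5},{"tx":0,"ty":0,"tz":0.06,"twist":0,"hand":-0.5},{"tx":0,"ty":0,"tz":0.06,"twist":0,"hand":-0.5},{"tx":0,"ty":0,"tz":0.035,"twist":0,"hand":-0.5},{"tx":0,"ty":0,"tz":0,"twist":0,"hand":1}]' 20
python3 -m jog '[{"tx":0,"ty":0,"tz":0,"twist":0,"hand":1},{"tx":0,"ty":0,"tz":0,"twist":0,"hand":1},{"tx":0,"ty":0,"tz":0,"twist":0,"hand":1},{"tx":0,"ty":0,"tz":-0.06,"twist":0,"hand":1},{"tx":0,"ty":0,"tz":-0.06,"twist":0,"hand":1}]' 40
python3 -c "
from h import *
go(.5144,-.1248,.12,0.0145)"
```

```text
clock: 16.18
position: [0.5403, -0.2365, -0.0005]
orientation: [-0.003, 1.0, 0.0, -0.005]
contact_force: [0.1, -0.6, 0.0]
opening: 0.0475
clock: 16.8
position: [0.5441, -0.2384, 0.1254]
orientation: [-0.0, 1.0, 0.0, -0.0]
contact_force: [0.5, -1.4, 0.2]
opening: 0.0328
t=16.80 pos [ 0.5441 -0.2384  0.1254] yaw 0.0004 tilt 0.0010 open 0.0328 F [ 0.5 -1.4  0.2] q6 1.09
tool delta [-0.0296 -0.1136  0.0055] rows 2 per row [-0.0148 -0.0568  0.0027]
twist -0.0141 rows 1 -0.0141
```

```bash
python3 -m jog '[{"tx":-0.0148,"ty":-0.0568,"tz":-0.01,"twist":0,"hand":1},{"tx":-0.0148,"ty":-0.0568,"tz":0,"twist":-0.014,"hand":1},{"tx":0,"ty":0,"tz":0.04,"twist":0,"hand":1},{"tx":0,"ty":0,"tz":0.02,"twist":0,"hand":1},{"tx":0,"ty":0,"tz":0,"twist":0,"hand":1}]' 40
python3 -c "
from h import *
go(.5144,-.1248,.058,0.0145)"
```

```text
clock: 17.42
position: [0.5137, -0.1244, 0.0736]
orientation: [-0.0, 1.0, 0.007, -0.001]
contact_force: [0.6, 1.0, -0.5]
opening: 0.0328
t=17.43 pos [ 0.5137 -0.1244  0.0736] yaw 0.0148 tilt 0.0022 open 0.0328 F [ 0.6  1.  -0.5] q6 1.24
tool delta [0.0007 0.0004 0.0156] rows 1 per row [0.0007 0.0004 0.0156]
twist 0.0003 rows 1 0.0003
```

```bash
python3 -m jog '[{"tx":0,"ty":0,"tz":0.01,"twist":0,"hand":1},{"tx":0,"ty":0,"tz":0.0055,"twist":0,"hand":1},{"tx":0,"ty":0,"tz":0,"twist":0,"hand":-0.15},{"tx":0,"ty":0,"tz":0,"twist":0,"hand":-0.15},{"tx":0,"ty":0,"tz":0,"twist":0,"hand":-0.15}]' 40
python3 -m jog '[{"tx":0,"ty":0,"tz":-0.03,"twist":0,"hand":-0.15},{"tx":0,"ty":0,"tz":-0.06,"twist":0,"hand":-0.15},{"tx":0,"ty":0,"tz":-0.05,"twist":0,"hand":-0.15},{"tx":0,"ty":-0.0625,"tz":0,"twist":0,"hand":-0.5},{"tx":0,"ty":-0.0625,"tz":0,"twist":0,"hand":-0.5}]' 40
python3 -c "
from h import *
go(.5603,.2673,.2,0)
t=bot.camera('top');cv2.imwrite('pics/t7.png',t)
crop(t,120,140,230,120,3.4,'pics/c15.png')"
```

```text
clock: 18.05
position: [0.5152, -0.1252, 0.0589]
orientation: [0.0, 1.0, 0.007, 0.0]
contact_force: [0.8, 0.8, 0.0]
opening: 0.0493
clock: 18.68
position: [0.5139, 0.0005, 0.2]
orientation: [0.0, 1.0, 0.006, 0.002]
contact_force: [-0.1, -0.1, -0.0]
opening: 0.0641
t=18.68 pos [5.139e-01 5.000e-04 2.000e-01] yaw 0.0115 tilt 0.0036 open 0.0641 F [-0.1 -0.1 -0. ] q6 1.48
tool delta [ 4.940e-02 -2.662e-01  2.000e-04] rows 5 per row [ 0.0099 -0.0532  0.    ]
twist 0.0115 rows 1 0.0115
```

View pics/c15.png

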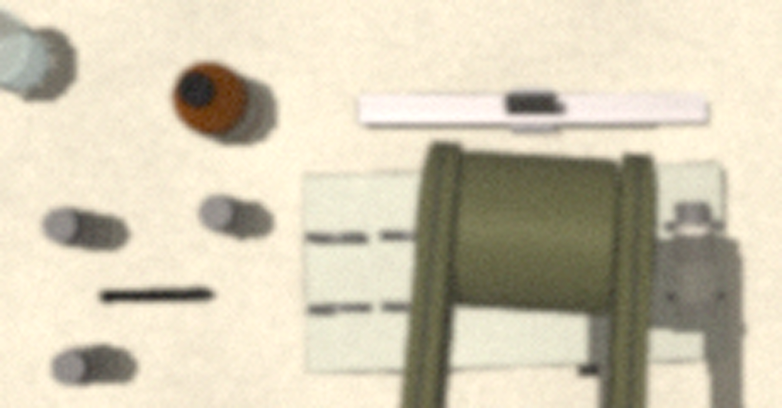

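The first bottle is in cradle3 (crop ~(693,270)). Bottle B is next.

```bash
python3 -m jog '[{"tx":0.0098,"ty":-0.0532,"tz":0,"twist":0,"hand":-0.5},{"tx":0.0098,"ty":-0.0532,"tz":0,"twist":0,"hand":-0.5},{"tx":0.0098,"ty":-0.0532,"tz":0,"twist":0,"hand":-0.5},{"tx":0.0098,"ty":-0.0532,"tz":0,"twist":0,"hand":-0.5},{"tx":0.0098,"ty":-0.0532,"tz":0,"twist":0.0115,"hand":-0.5}]' 20
python3 -m jog '[{"tx":0,"ty":0,"tz":0.05,"twist":0,"hand":-0.5},{"tx":0,"ty":0,"tz":0,"twist":0,"hand":-0.5},{"tx":0,"ty":0,"tz":0,"twist":0,"hand":-0.5},{"tx":0,"ty":0,"tz":0,"twist":0,"hand":-0.5},{"tx":0,"ty":0,"tz":0,"twist":0,"hand":-0.5}]' 20
python3 -c "
from h import *
go(.5603,.2673,.045,0)"
```

```text
clock: 19.35
position: [0.5584, 0.2682, 0.1987]
orientation: [0.0, 1.0, 0.001, 0.0]
contact_force: [1.5, 0.0, -0.0]
opening: 0.0637
clock: 19.98
position: [0.5592, 0.2663, 0.1502]
orientation: [-0.001, 1.0, 0.001, 0.001]
contact_force: [0.2, 0.4, 0.6]
opening: 0.0636
t=19.98 pos [0.5592 0.2663 0.1502] yaw 0.0019 tilt 0.0029 open 0.0636 F [0.2 0.4 0.6] q6 1.95
tool delta [ 0.0008 -0.0008  0.1052] rows 2 per row [ 0.0004 -0.0004  0.0526]
twist 0.0019 rows 1 0.0019
```

```bash
python3 -m jog '[{"tx":0,"ty":0,"tz":0.05,"twist":0,"hand":-0.5},{"tx":0,"ty":0,"tz":0.045,"twist":0,"hand":-0.5},{"tx":0,"ty":0,"tz":0.01,"twist":0,"hand":1},{"tx":0,"ty":0,"tz":0,"twist":0,"hand":1},{"tx":0,"ty":0,"tz":0,"twist":0,"hand":1}]' 20
python3 -m jog '[{"tx":0,"ty":0,"tz":0,"twist":0,"hand":1},{"tx":0,"ty":0,"tz":-0.04,"twist":0,"hand":1},{"tx":0,"ty":0,"tz":-0.06,"twist":0,"hand":1},{"tx":0,"ty":0,"tz":-0.06,"twist":0,"hand":1},{"tx":0,"ty":0,"tz":0,"twist":0,"hand":1}]'
python3 -c "
from h import *
go(.48,-.24,.205,0.0)"
```

```text
clock: 20.6
position: [0.5598, 0.2672, 0.0454]
orientation: [-0.001, 1.0, 0.001, 0.002]
contact_force: [-0.2, -0.6, -0.6]
opening: 0.0334
clock: 21.22
position: [0.5623, 0.2683, 0.2112]
orientation: [-0.003, 1.0, 0.002, 0.007]
contact_force: [0.5, 0.0, -1.3]
opening: 0.0335
t=21.23 pos [0.5623 0.2683 0.2112] yaw 0.0030 tilt 0.0148 open 0.0335 F [ 0.5  0.  -1.3] q6 1.95
tool delta [-0.0839  0.5081  0.0023] rows 9 per row [-0.0093  0.0565  0.0003]
twist 0.003 rows 1 0.003
```

```bash
python3 -m jog '[{"tx":-0.0092,"ty":0.0565,"tz":0,"twist":0,"hand":1},{"tx":-0.0092,"ty":0.0565,"tz":0,"twist":0,"hand":1},{"tx":-0.0092,"ty":0.0565,"tz":0,"twist":0,"hand":1},{"tx":-0.0092,"ty":0.0565,"tz":0,"twist":0,"hand":1},{"tx":-0.0092,"ty":0.0565,"tz":0,"twist":0,"hand":1}]'
python3 -m jog '[{"tx":-0.0092,"ty":0.0565,"tz":0,"twist":0,"hand":1},{"tx":-0.0092,"ty":0.0565,"tz":0,"twist":0,"hand":1},{"tx":-0.0092,"ty":0.0565,"tz":0,"twist":0,"hand":1},{"tx":-0.0092,"ty":0.0565,"tz":0,"twist":0,"hand":1},{"tx":0,"ty":0,"tz":0.05,"twist":0,"hand":1}]'
python3 -m jog '[{"tx":0,"ty":0,"tz":0.05,"twist":0,"hand":1},{"tx":0,"ty":0,"tz":0.04,"twist":0,"hand":1},{"tx":0,"ty":0,"tz":0.01,"twist":0,"hand":1},{"tx":0,"ty":0,"tz":0,"twist":0,"hand":1},{"tx":0,"ty":0,"tz":0,"twist":0,"hand":1}]'
python3 -c "
from h import *
go(.48,-.24,.046,0.0)"
```

```text
clock: 21.85
position: [0.5119, -0.0175, 0.2031]
orientation: [0.0, 1.0, 0.002, -0.0]
contact_force: [0.9, -1.0, -1.4]
opening: 0.0333
clock: 22.48
position: [0.4797, -0.2486, 0.1563]
orientation: [0.004, 1.0, -0.001, 0.005]
contact_force: [1.0, 0.8, -2.7]
opening: 0.0334
clock: 23.1
position: [0.4782, -0.2427, 0.0551]
orientation: [0.001, 1.0, 0.002, 0.001]
contact_force: [0.7, 0.5, -1.3]
opening: 0.0335
t=23.10 pos [ 0.4782 -0.2427  0.0551] yaw 0.0031 tilt 0.0033 open 0.0335 F [ 0.7  0.5 -1.3] q6 1.02
tool delta [ 0.0017 -0.0027  0.0091] rows 1 per row [ 0.0017 -0.0027  0.0091]
twist 0.0031 rows 1 0.0031
```

```bash
python3 -m jog '[{"tx":0,"ty":0,"tz":0.009,"twist":0,"hand":1},{"tx":0,"ty":0,"tz":0,"twist":0,"hand":1},{"tx":0,"ty":0,"tz":0,"twist":0,"hand":-0.5},{"tx":0,"ty":0,"tz":0,"twist":0,"hand":-0.5},{"tx":0,"ty":0,"tz":0,"twist":0,"hand":-0.5}]' 
python3 -m jog '[{"tx":0,"ty":0,"tz":-0.045,"twist":0,"hand":-0.5},{"tx":0,"ty":0,"tz":-0.045,"twist":0,"hand":-0.5},{"tx":-0.05,"ty":0,"tz":0,"twist":0,"hand":1},{"tx":0,"ty":0,"tz":0,"twist":0,"hand":1},{"tx":0,"ty":0,"tz":0,"twist":0,"hand":1}]' 20
python3 -m jog '[{"tx":0,"ty":0,"tz":0.03,"twist":0,"hand":1},{"tx":0,"ty":0,"tz":0.025,"twist":0,"hand":1},{"tx":0.012,"ty":0,"tz":0,"twist":0,"hand":1},{"tx":0.012,"ty":0,"tz":0,"twist":0,"hand":1},{"tx":0.012,"ty":0,"tz":0,"twist":0,"hand":1}]' 20
python3 -m jog '[{"tx":0.012,"ty":0,"tz":0,"twist":0,"hand":1},{"tx":0.012,"ty":0,"tz":0,"twist":0,"hand":1},{"tx":0,"ty":0,"tz":0,"twist":0,"hand":1},{"tx":0,"ty":0,"tz":0,"twist":0,"hand":1},{"tx":0,"ty":0,"tz":-0.05,"twist":0,"hand":1}]' 20
python3 -m jog '[{"tx":-0.05,"ty":0,"tz":-0.03,"twist":0,"hand":-0.5},{"tx":0,"ty":0,"tz":0,"twist":0,"hand":-0.5},{"tx":0,"ty":0,"tz":0,"twist":0,"hand":-0.5},{"tx":0,"ty":0,"tz":0,"twist":0,"hand":-0.5},{"tx":0,"ty":0,"tz":0,"twist":0,"hand":-0.5}]' 20
python3 -c "
from h import *
go(.48,-.24,.046,0.0)
s=bot.camera('scene');cv2.imwrite('pics/s8.png',s);t=bot.camera('top');cv2.imwrite('pics/t8.png',t)
crop(s,120,150,150,150,5,'pics/c16.png')
crop(t,320,150,90,100,6,'pics/c17.png')"
```

```text
clock: 23.72
position: [0.4771, -0.2422, 0.0447]
orientation: [0.0, 1.0, 0.001, 0.0]
contact_force: [0.1, 0.5, 0.6]
opening: 0.064
clock: 24.35
position: [0.4271, -0.2424, 0.1347]
orientation: [0.0, 1.0, 0.001, 0.001]
contact_force: [0.0, -0.9, -0.0]
opening: 0.0093
clock: 24.98
position: [0.4653, -0.2428, 0.0805]
orientation: [0.001, 1.0, 0.002, 0.001]
contact_force: [-0.3, 0.1, 0.7]
opening: -0.0001
clock: 25.6
position: [0.4831, -0.2401, 0.1264]
orientation: [-0.003, 1.0, 0.001, -0.005]
contact_force: [0.5, -0.8, -0.6]
opening: 0.0001
clock: 26.22
position: [0.4371, -0.242, 0.1586]
orientation: [-0.0, 1.0, 0.002, -0.001]
contact_force: [-0.9, 0.2, 0.7]
opening: 0.0641
t=26.23 pos [ 0.4371 -0.242   0.1586] yaw 0.0033 tilt 0.0016 open 0.0641 F [-0.9  0.2  0.7] q6 0.98
tool delta [ 0.043  -0.0018  0.1125] rows 2 per row [ 0.0215 -0.0009  0.0563]
twist 0.0033 rows 1 0.0033
```

View pics/c16.png

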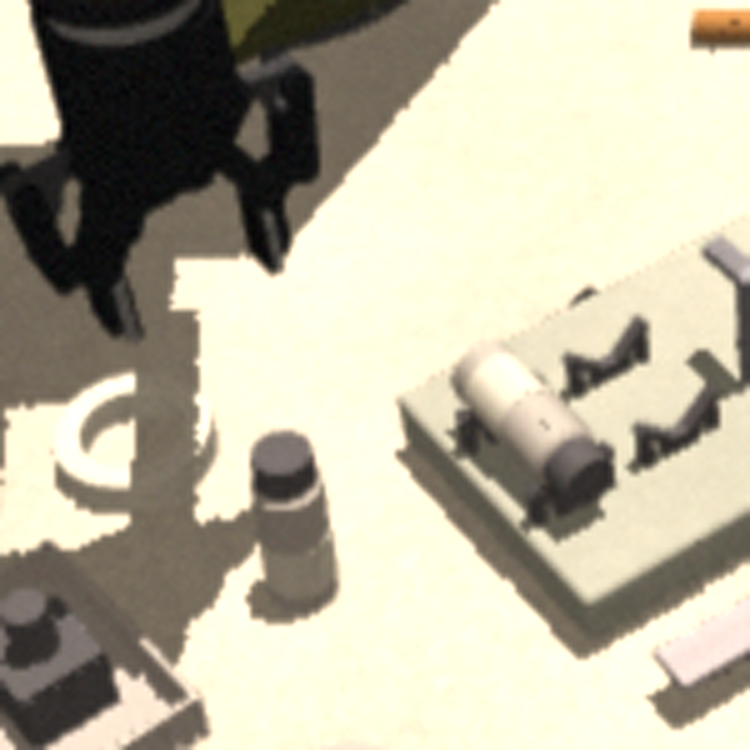

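View pics/c17.png

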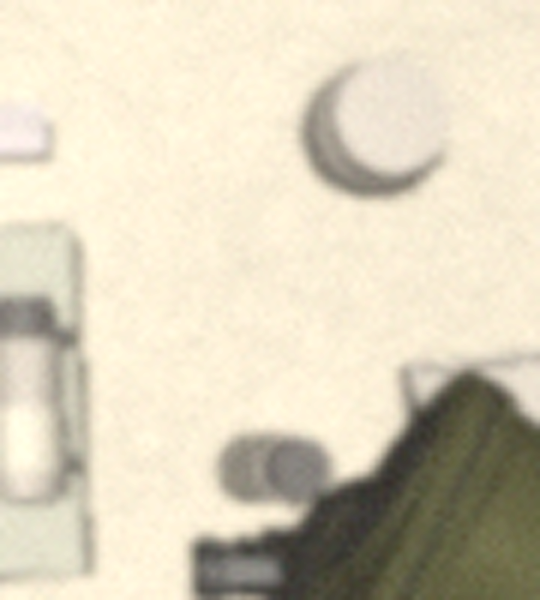

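Cradle3's bottle is seated properly. Bottle B is still standing (scene crop cap 283,452), so I'll push it again.

```bash
python3 -c "
from h import *
print(onz('scene',120+283/5,150+452/5,.095),onz('top',320+299/6,150+470/6,.095))
go(.445,-.2415,.08,0.0)"
```

```text
[ 0.48209216 -0.23532654  0.095     ] [ 0.47742336 -0.24796544  0.095     ]
t=26.32 pos [ 0.4371 -0.242   0.1588] yaw 0.0033 tilt 0.0013 open 0.0642 F [0.9 0.8 0.2] q6 0.98
tool delta [ 0.008  -0.0005  0.0788] rows 2 per row [ 0.004  -0.0002  0.0394]
twist 0.0033 rows 1 0.0033
```

```bash
python3 -m jog '[{"tx":0,"ty":0,"tz":0,"twist":0.003,"hand":1},{"tx":0,"ty":0,"tz":0,"twist":0,"hand":1},{"tx":0,"ty":0,"tz":0,"twist":0,"hand":1},{"tx":0,"ty":0,"tz":0.04,"twist":0,"hand":1},{"tx":0,"ty":0,"tz":0.039,"twist":0,"hand":1}]' 20
python3 -m jog '[{"tx":0.013,"ty":0,"tz":0,"twist":0,"hand":1},{"tx":0.013,"ty":0,"tz":0,"twist":0,"hand":1},{"tx":0.013,"ty":0,"tz":0,"twist":0,"hand":1},{"tx":0.012,"ty":0,"tz":0,"twist":0,"hand":1},{"tx":0.012,"ty":0,"tz":0,"twist":0,"hand":1}]' 20
python3 -m jog '[{"tx":0.012,"ty":0,"tz":0,"twist":0,"hand":1},{"tx":0,"ty":0,"tz":0,"twist":0,"hand":1},{"tx":0,"ty":0,"tz":0,"twist":0,"hand":1},{"tx":0,"ty":0,"tz":-0.05,"twist":0,"hand":1},{"tx":-0.05,"ty":0,"tz":-0.03,"twist":0,"hand":-0.5}]' 20
python3 -c "
from h import *
go(.48,-.24,.046,0.0)
s=bot.camera('scene');cv2.imwrite('pics/s9.png',s);t=bot.camera('top');cv2.imwrite('pics/t9.png',t)
crop(s,120,150,150,150,5,'pics/c18.png')
crop(t,320,150,90,100,6,'pics/c19.png')"
```

```text
clock: 26.95
position: [0.4377, -0.2427, 0.0804]
orientation: [0.001, 1.0, -0.0, 0.001]
contact_force: [-0.8, -0.9, 0.1]
opening: 0.0004
clock: 27.58
position: [0.5013, -0.2424, 0.0812]
orientation: [0.0, 1.0, 0.0, 0.001]
contact_force: [-0.1, 0.2, -0.2]
opening: 0.0
clock: 28.2
position: [0.465, -0.2438, 0.1624]
orientation: [0.001, 1.0, 0.001, 0.002]
contact_force: [0.9, -0.7, 0.6]
opening: 0.0171
t=28.20 pos [ 0.465  -0.2438  0.1624] yaw 0.0015 tilt 0.0056 open 0.0171 F [ 0.9 -0.7  0.6] q6 1.01
tool delta [ 0.0144 -0.0041  0.1165] rows 2 per row [ 0.0072 -0.0021  0.0582]
twist 0.0015 rows 1 0.0015
```

View pics/c18.png

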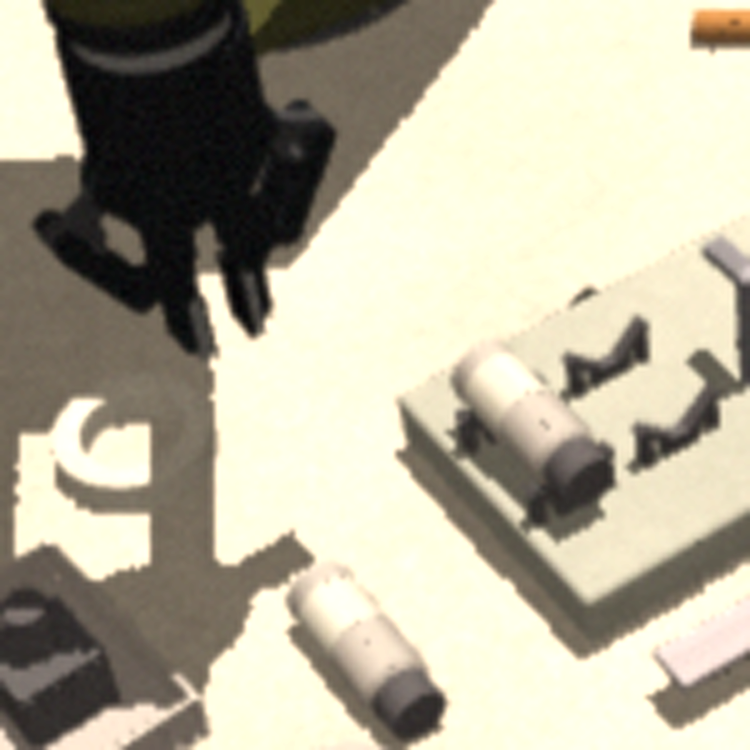

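View pics/c19.png

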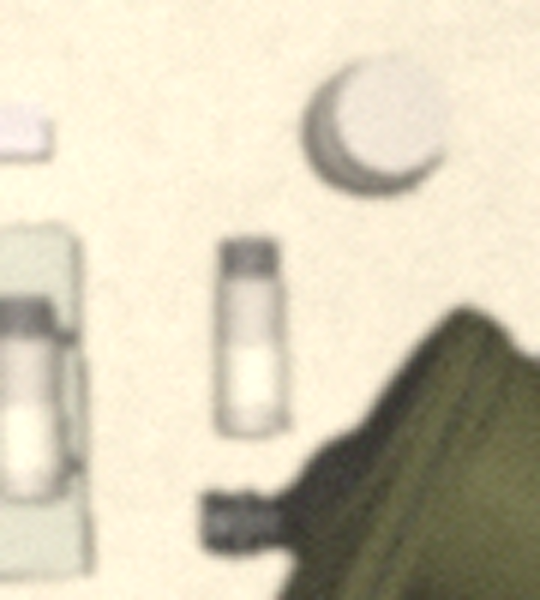

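It's lying now, with its top crop ends at (249,238) and (251,436). I'm picking it for cradle2.

```bash
python3 -c "
from h import *
a=onz('top',320+249/6-.5,150+239/6-.5,.02);b=onz('top',320+251/6-.5,150+436/6-.5,.02);print(a,b,(a+b)/2)
go((a+b)[0]/2,(a+b)[1]/2,.004,0)"
```

```text
[ 0.59318502 -0.23948728  0.02      ] [ 0.49651165 -0.2374811   0.02      ] [ 0.54484833 -0.23848419  0.02      ]
t=28.30 pos [ 0.4583 -0.2419  0.1631] yaw -0.0012 tilt 0.0011 open 0.0326 F [-0.8  0.6  1.1] q6 1.01
tool delta [ 0.0866 -0.0037  0.1591] rows 3 per row [ 0.0289 -0.0012  0.053 ]
twist -0.0012 rows 1 -0.0012
```

```bash
python3 -m jog '[{"tx":0.043,"ty":-0.002,"tz":0,"twist":0,"hand":-0.5},{"tx":0.043,"ty":-0.0015,"tz":0,"twist":0,"hand":-0.5},{"tx":0,"ty":0,"tz":0.06,"twist":0,"hand":-0.5},{"tx":0,"ty":0,"tz":0.06,"twist":0,"hand":-0.5},{"tx":0,"ty":0,"tz":0.038,"twist":0,"hand":-0.5}]' 20
python3 -m jog '[{"tx":0,"ty":0,"tz":0,"twist":0,"hand":1},{"tx":0,"ty":0,"tz":0,"twist":0,"hand":1},{"tx":0,"ty":0,"tz":0,"twist":0,"hand":1},{"tx":0,"ty":0,"tz":0,"twist":0,"hand":1},{"tx":0,"ty":0,"tz":0,"twist":0,"hand":1}]' 40
python3 -m jog '[{"tx":0,"ty":0,"tz":-0.06,"twist":0,"hand":1},{"tx":0,"ty":0,"tz":-0.06,"twist":0,"hand":1},{"tx":0,"ty":0,"tz":-0.04,"twist":0,"hand":1},{"tx":0,"ty":0,"tz":0,"twist":0,"hand":1},{"tx":0,"ty":0,"tz":0,"twist":0,"hand":1}]' 40
python3 -c "
from h import *
go(.5135,-.0628,.16,0.0145)"
```

```text
clock: 28.92
position: [0.5458, -0.2376, -0.0009]
orientation: [-0.001, 1.0, -0.0, -0.002]
contact_force: [0.2, -1.3, 0.2]
opening: 0.064
clock: 29.55
position: [0.5483, -0.2389, 0.0035]
orientation: [0.0, 1.0, -0.0, 0.001]
contact_force: [-0.1, -0.7, -0.5]
opening: 0.0326
clock: 30.18
position: [0.5471, -0.2383, 0.162]
orientation: [-0.0, 1.0, -0.0, -0.001]
contact_force: [-0.3, 0.8, -0.9]
opening: 0.0324
t=30.18 pos [ 0.5471 -0.2383  0.162 ] yaw -0.0001 tilt 0.0012 open 0.0324 F [-0.3  0.8 -0.9] q6 1.09
tool delta [-0.0336 -0.1754  0.0021] rows 3 per row [-0.0112 -0.0585  0.0007]
twist -0.0146 rows 1 -0.0146
```

```bash
python3 -m jog '[{"tx":-0.0103,"ty":-0.0585,"tz":0,"twist":0,"hand":1},{"tx":-0.0103,"ty":-0.0585,"tz":0,"twist":0,"hand":1},{"tx":-0.0103,"ty":-0.0585,"tz":0,"twist":-0.0146,"hand":1},{"tx":0,"ty":0,"tz":0.05,"twist":0,"hand":1},{"tx":0,"ty":0,"tz":0.03,"twist":0,"hand":1}]' 40
python3 -c "
from h import *
go(.516,-.0628,.057,0.0145)"
```

```text
clock: 30.8
position: [0.5141, -0.0614, 0.0792]
orientation: [-0.001, 1.0, 0.008, -0.003]
contact_force: [0.1, -0.6, -1.4]
opening: 0.0328
t=30.80 pos [ 0.5141 -0.0614  0.0792] yaw 0.0168 tilt 0.0057 open 0.0328 F [ 0.1 -0.6 -1.4] q6 1.35
tool delta [0.002  0.0014 0.0222] rows 1 per row [0.002  0.0014 0.0222]
twist 0.0023 rows 1 0.0023
```

```bash
python3 -m jog '[{"tx":0,"ty":0,"tz":0.015,"twist":0,"hand":1},{"tx":0,"ty":0.001,"tz":0.009,"twist":0,"hand":1},{"tx":0,"ty":0,"tz":0,"twist":0,"hand":1},{"tx":0,"ty":0,"tz":0,"twist":0,"hand":-0.15},{"tx":0,"ty":0,"tz":0,"twist":0,"hand":-0.15}]' 40
python3 -m jog '[{"tx":0,"ty":0,"tz":0,"twist":0,"hand":-0.15},{"tx":0,"ty":0,"tz":-0.03,"twist":0,"hand":-0.15},{"tx":0,"ty":0,"tz":-0.06,"twist":0,"hand":-0.15},{"tx":0,"ty":0,"tz":-0.055,"twist":0,"hand":-0.15},{"tx":0,"ty":0,"tz":0,"twist":0,"hand":-0.5}]' 40
python3 -c "
from h import *
go(.4378,.3879,.2,0)"
```

```text
clock: 31.42
position: [0.5201, -0.0688, 0.0605]
orientation: [0.004, 1.0, 0.008, 0.003]
contact_force: [-0.7, -12.1, -0.0]
opening: 0.0491
clock: 32.05
position: [0.5216, -0.0655, 0.2102]
orientation: [0.002, 1.0, 0.007, 0.007]
contact_force: [0.1, 0.1, -1.1]
opening: 0.064
t=32.05 pos [ 0.5216 -0.0655  0.2102] yaw 0.0142 tilt 0.0148 open 0.0640 F [ 0.1  0.1 -1.1] q6 1.35
tool delta [-0.0775 -0.4546  0.0075] rows 8 per row [-0.0097 -0.0568  0.0009]
twist 0.0142 rows 1 0.0142
```

A -12 N side force appeared at release, so I'm checking the picture.

```bash
python3 -m jog '[{"tx":-0.0097,"ty":-0.0568,"tz":0,"twist":0,"hand":-0.5},{"tx":-0.0097,"ty":-0.0568,"tz":0,"twist":0,"hand":-0.5},{"tx":-0.0097,"ty":-0.0568,"tz":0,"twist":0,"hand":-0.5},{"tx":-0.0097,"ty":-0.0568,"tz":0,"twist":0,"hand":-0.5},{"tx":-0.0097,"ty":-0.0568,"tz":0,"twist":0.014,"hand":-0.5}]'
python3 -c "
from h import *
go(.4378,.3879,.2,0)
s=bot.camera('scene');cv2.imwrite('pics/s10.png',s);t=bot.camera('top');cv2.imwrite('pics/t10.png',t)
crop(s,190,150,150,130,5,'pics/c20.png')
crop(t,240,170,110,90,6,'pics/c21.png')"
```

```text
clock: 32.67
position: [0.4641, 0.2205, 0.2036]
orientation: [-0.0, 1.0, -0.0, 0.001]
contact_force: [1.5, -0.5, 0.2]
opening: 0.0641
t=32.67 pos [0.4641 0.2205 0.2036] yaw -0.0002 tilt 0.0013 open 0.0641 F [ 1.5 -0.5  0.2] q6 1.93
tool delta [-0.0263 -0.1674  0.0036] rows 3 per row [-0.0088 -0.0558  0.0012]
twist -0.0002 rows 1 -0.0002
```

View pics/c20.png

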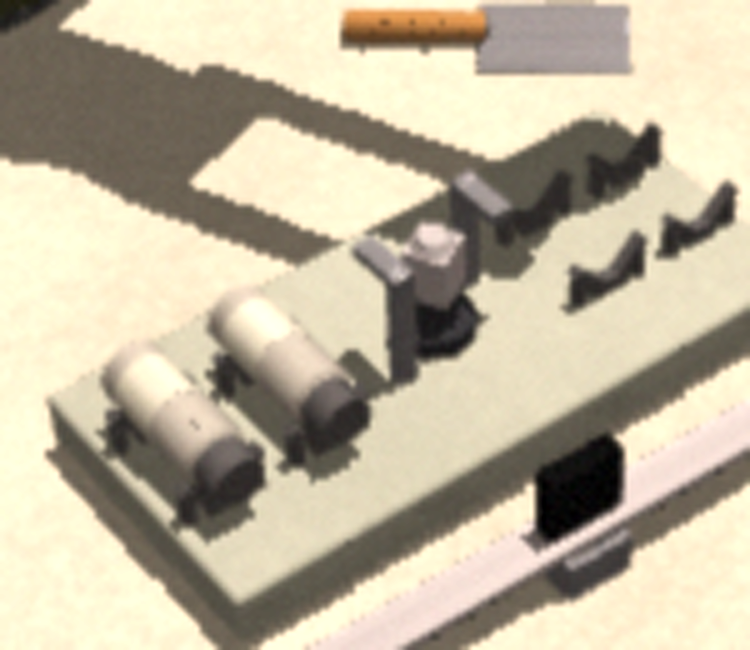

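View pics/c21.png

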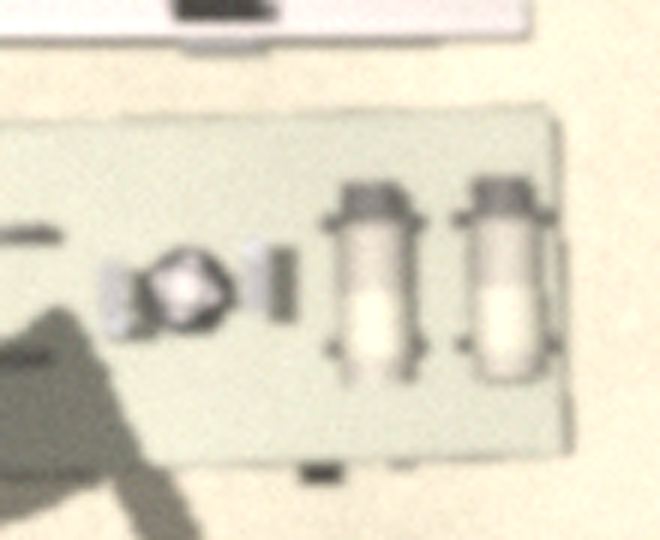

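Both bottles are seated centrally between their supports (top crop (375,283) and (502,278)). Bottle C is next.

```bash
python3 -m jog '[{"tx":-0.0088,"ty":-0.0558,"tz":0,"twist":0,"hand":-0.5},{"tx":-0.0088,"ty":-0.0558,"tz":0,"twist":0,"hand":-0.5},{"tx":-0.0088,"ty":-0.0558,"tz":0,"twist":0,"hand":-0.5},{"tx":0,"ty":0,"tz":0.04,"twist":0,"hand":-0.5},{"tx":0,"ty":0,"tz":0,"twist":0,"hand":-0.5}]' 20
python3 -c "
from h import *
go(.4378,.3879,.045,0)"
```

```text
clock: 33.4
position: [0.4358, 0.3845, 0.1605]
orientation: [0.003, 1.0, 0.001, -0.003]
contact_force: [-0.3, -0.1, 0.3]
opening: 0.064
t=33.40 pos [0.4358 0.3845 0.1605] yaw 0.0013 tilt 0.0076 open 0.0640 F [-0.3 -0.1  0.3] q6 2.22
tool delta [ 0.0027 -0.004   0.1155] rows 2 per row [ 0.0013 -0.002   0.0577]
twist 0.0013 rows 1 0.0013
```

```bash
python3 -m jog '[{"tx":0.002,"ty":-0.002,"tz":0.05,"twist":0,"hand":-0.5},{"tx":0,"ty":0,"tz":0.05,"twist":0,"hand":-0.5},{"tx":0,"ty":0,"tz":0.016,"twist":0,"hand":-0.5},{"tx":0,"ty":0,"tz":0,"twist":0,"hand":1},{"tx":0,"ty":0,"tz":0,"twist":0,"hand":1}]' 20
python3 -m jog '[{"tx":0,"ty":0,"tz":0,"twist":0,"hand":1},{"tx":0,"ty":0,"tz":0,"twist":0,"hand":1},{"tx":0,"ty":0,"tz":-0.05,"twist":0,"hand":1},{"tx":0,"ty":0,"tz":-0.06,"twist":0,"hand":1},{"tx":0,"ty":0,"tz":-0.05,"twist":0,"hand":1}]'
python3 -c "
from h import *
go(.48,-.24,.205,0.0)"
```

```text
clock: 34.02
position: [0.4416, 0.3892, 0.0496]
orientation: [-0.001, 1.0, -0.0, 0.002]
contact_force: [0.3, 0.2, -0.7]
opening: 0.0328
clock: 34.65
position: [0.4399, 0.3886, 0.21]
orientation: [-0.0, 1.0, 0.0, 0.001]
contact_force: [1.0, 1.4, -1.2]
opening: 0.0334
t=34.65 pos [0.4399 0.3886 0.21  ] yaw 0.0007 tilt 0.0015 open 0.0334 F [ 1.   1.4 -1.2] q6 2.22
tool delta [0.0396 0.6287 0.0045] rows 11 per row [0.0036 0.0572 0.0004]
twist 0.0007 rows 1 0.0007
```

```bash
python3 -m jog '[{"tx":0.0036,"ty":0.0572,"tz":0,"twist":0,"hand":1},{"tx":0.0036,"ty":0.0572,"tz":0,"twist":0,"hand":1},{"tx":0.0036,"ty":0.0572,"tz":0,"twist":0,"hand":1},{"tx":0.0036,"ty":0.0572,"tz":0,"twist":0,"hand":1},{"tx":0.0036,"ty":0.0572,"tz":0,"twist":0,"hand":1}]'
python3 -m jog '[{"tx":0.0036,"ty":0.0572,"tz":0,"twist":0,"hand":1},{"tx":0.0036,"ty":0.0572,"tz":0,"twist":0,"hand":1},{"tx":0.0036,"ty":0.0572,"tz":0,"twist":0,"hand":1},{"tx":0.0036,"ty":0.0572,"tz":0,"twist":0,"hand":1},{"tx":0.0036,"ty":0.0572,"tz":0,"twist":0,"hand":1}]'
python3 -m jog '[{"tx":0.0036,"ty":0.0572,"tz":0,"twist":0,"hand":1},{"tx":0,"ty":0,"tz":0.05,"twist":0,"hand":1},{"tx":0,"ty":0,"tz":0.05,"twist":0,"hand":1},{"tx":0,"ty":0,"tz":0.04,"twist":0,"hand":1},{"tx":0,"ty":0,"tz":0,"twist":0,"hand":1}]'
python3 -c "
from h import *
go(.48,-.24,.051,0.0)"
```

```text
clock: 35.28
position: [0.4578, 0.1009, 0.2079]
orientation: [-0.0, 1.0, 0.001, 0.0]
contact_force: [0.6, -0.8, -0.5]
opening: 0.0332
clock: 35.9
position: [0.476, -0.1852, 0.208]
orientation: [0.0, 1.0, 0.0, 0.0]
contact_force: [1.3, 0.3, -1.3]
opening: 0.0333
clock: 36.52
position: [0.4772, -0.2391, 0.065]
orientation: [-0.002, 1.0, 0.0, -0.003]
contact_force: [1.1, -0.1, -1.1]
opening: 0.0335
t=36.52 pos [ 0.4772 -0.2391  0.065 ] yaw 0.0005 tilt 0.0076 open 0.0335 F [ 1.1 -0.1 -1.1] q6 1.03
tool delta [0.0029 0.0009 0.014 ] rows 1 per row [0.0029 0.0009 0.014 ]
twist 0.0005 rows 1 0.0005
```

```bash
python3 -m jog '[{"tx":0,"ty":0,"tz":0.016,"twist":0,"hand":1},{"tx":0,"ty":0,"tz":0,"twist":0,"hand":1},{"tx":0,"ty":0,"tz":0,"twist":0,"hand":-0.5},{"tx":0,"ty":0,"tz":0,"twist":0,"hand":-0.5},{"tx":0,"ty":0,"tz":0,"twist":0,"hand":-0.5}]' 
python3 -m jog '[{"tx":0,"ty":0,"tz":-0.045,"twist":0,"hand":-0.5},{"tx":0,"ty":0,"tz":-0.045,"twist":0,"hand":-0.5},{"tx":-0.043,"ty":0,"tz":0,"twist":0,"hand":1},{"tx":0,"ty":0,"tz":0,"twist":0,"hand":1},{"tx":0,"ty":0,"tz":0,"twist":0,"hand":1}]' 20
python3 -m jog '[{"tx":0,"ty":0,"tz":0,"twist":0,"hand":1},{"tx":0,"ty":0,"tz":0.03,"twist":0,"hand":1},{"tx":0,"ty":0,"tz":0.028,"twist":0,"hand":1},{"tx":0.013,"ty":0,"tz":0,"twist":0,"hand":1},{"tx":0.013,"ty":0,"tz":0,"twist":0,"hand":1}]' 20
python3 -m jog '[{"tx":0.013,"ty":0,"tz":0,"twist":0,"hand":1},{"tx":0.013,"ty":0,"tz":0,"twist":0,"hand":1},{"tx":0.013,"ty":0,"tz":0,"twist":0,"hand":1},{"tx":0.013,"ty":0,"tz":0,"twist":0,"hand":1},{"tx":0,"ty":0,"tz":0,"twist":0,"hand":1}]' 20
python3 -m jog '[{"tx":0,"ty":0,"tz":0,"twist":0,"hand":1},{"tx":0,"ty":0,"tz":-0.05,"twist":0,"hand":1},{"tx":-0.05,"ty":0,"tz":-0.03,"twist":0,"hand":-0.5},{"tx":0,"ty":0,"tz":0,"twist":0,"hand":-0.5},{"tx":0,"ty":0,"tz":0,"twist":0,"hand":-0.5}]' 20
python3 -c "
from h import *
go(.545,-.2385,.003,0.0)
s=bot.camera('scene');cv2.imwrite('pics/s11.png',s);t=bot.camera('top');cv2.imwrite('pics/t11.png',t)
crop(s,120,150,150,150,4,'pics/c22.png')
crop(t,320,150,90,100,6,'pics/c23.png')"
```

```text
clock: 37.15
position: [0.4803, -0.241, 0.0524]
orientation: [0.0, 1.0, 0.0, 0.001]
contact_force: [-0.7, 0.1, 0.3]
opening: 0.0641
clock: 37.78
position: [0.4371, -0.2409, 0.1418]
orientation: [0.0, 1.0, -0.0, 0.001]
contact_force: [-0.4, 0.3, -0.2]
opening: 0.0097
clock: 38.4
position: [0.4649, -0.2413, 0.084]
orientation: [0.0, 1.0, 0.0, 0.001]
contact_force: [0.1, -0.5, -0.3]
opening: 0.0
clock: 39.02
position: [0.5162, -0.2409, 0.0836]
orientation: [0.0, 1.0, 0.001, 0.001]
contact_force: [0.4, -0.1, -0.9]
opening: -0.0001
clock: 39.65
position: [0.4645, -0.2408, 0.1636]
orientation: [0.0, 1.0, -0.0, 0.0]
contact_force: [0.2, -1.2, 0.4]
opening: 0.0545
t=39.65 pos [ 0.4645 -0.2408  0.1636] yaw -0.0004 tilt 0.0007 open 0.0545 F [ 0.2 -1.2  0.4] q6 1.01
tool delta [ 0.0804 -0.0023  0.1607] rows 3 per row [ 0.0268 -0.0008  0.0536]
twist -0.0004 rows 1 -0.0004
```

View pics/c22.png

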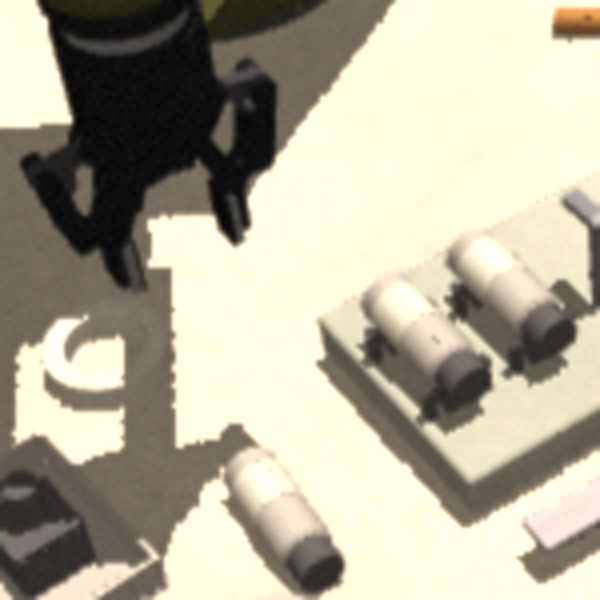

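View pics/c23.png

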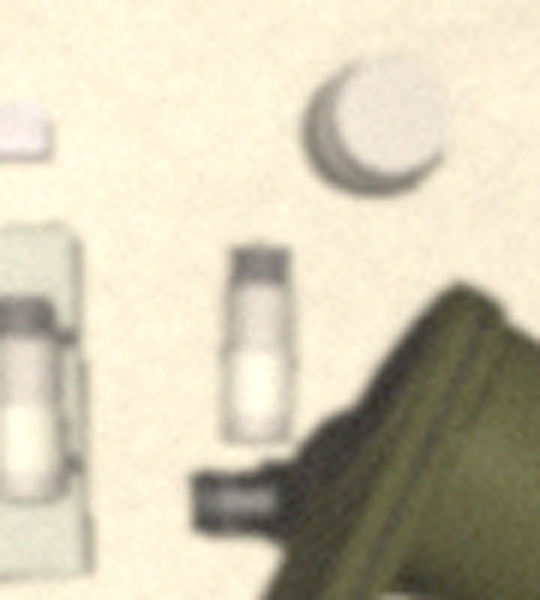

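```bash
python3 -m jog '[{"tx":0.0385,"ty":0.001,"tz":0,"twist":0.04,"hand":-0.5},{"tx":0.0385,"ty":0.001,"tz":0,"twist":0,"hand":-0.5},{"tx":0,"ty":0,"tz":0.06,"twist":0,"hand":-0.5},{"tx":0,"ty":0,"tz":0.06,"twist":0,"hand":-0.5},{"tx":0,"ty":0,"tz":0.039,"twist":0,"hand":-0.5}]' 20
python3 -m jog '[{"tx":0,"ty":0,"tz":0,"twist":0,"hand":1},{"tx":0,"ty":0,"tz":0,"twist":0,"hand":1},{"tx":0,"ty":0,"tz":0,"twist":0,"hand":1},{"tx":0,"ty":0,"tz":0,"twist":0,"hand":1},{"tx":0,"ty":0,"tz":0,"twist":0,"hand":1}]' 40
python3 -m jog '[{"tx":0,"ty":0,"tz":-0.06,"twist":0,"hand":1},{"tx":0,"ty":0,"tz":-0.06,"twist":0,"hand":1},{"tx":0,"ty":0,"tz":-0.06,"twist":0,"hand":1},{"tx":0,"ty":0,"tz":0,"twist":0,"hand":1},{"tx":0,"ty":0,"tz":0,"twist":0,"hand":1}]' 40
python3 -c "
from h import *
go(.5109,.1132,.18,0.0145)"
```

```text
clock: 40.38
position: [0.5406, -0.2429, 0.0003]
orientation: [-0.001, 1.0, -0.019, -0.002]
contact_force: [-0.0, -1.1, 0.0]
opening: 0.0639
clock: 41.0
position: [0.5423, -0.2445, 0.0056]
orientation: [0.0, 1.0, -0.02, 0.001]
contact_force: [-0.0, 0.5, -0.5]
opening: 0.0329
clock: 41.62
position: [0.5412, -0.244, 0.1847]
orientation: [0.0, 1.0, -0.02, 0.0]
contact_force: [0.0, -0.1, -1.4]
opening: 0.0328
t=41.62 pos [ 0.5412 -0.244   0.1847] yaw -0.0395 tilt 0.0002 open 0.0328 F [ 0.  -0.1 -1.4] q6 1.12
tool delta [-0.0444 -0.3557  0.0047] rows 6 per row [-0.0074 -0.0593  0.0008]
twist -0.054 rows 1 -0.054
```

```bash
python3 -m jog '[{"tx":-0.0074,"ty":-0.0593,"tz":0,"twist":0,"hand":1},{"tx":-0.0074,"ty":-0.0593,"tz":0,"twist":0,"hand":1},{"tx":-0.0074,"ty":-0.0593,"tz":0,"twist":0,"hand":1},{"tx":-0.0074,"ty":-0.0593,"tz":0,"twist":0,"hand":1},{"tx":-0.0074,"ty":-0.0593,"tz":0,"twist":0,"hand":1}]' 40
python3 -m jog '[{"tx":-0.0074,"ty":-0.0593,"tz":0,"twist":-0.054,"hand":1},{"tx":0,"ty":0,"tz":0,"twist":0,"hand":1},{"tx":0,"ty":0,"tz":0.06,"twist":0,"hand":1},{"tx":0,"ty":0,"tz":0.03,"twist":0,"hand":1},{"tx":0,"ty":0,"tz":0,"twist":0,"hand":1}]' 40
python3 -c "
from h import *
go(.511,.1132,.059,0.0145)"
```

```text
clock: 42.25
position: [0.5144, 0.0552, 0.1822]
orientation: [0.0, 1.0, -0.02, -0.002]
contact_force: [0.6, -1.1, -1.6]
opening: 0.0328
clock: 42.88
position: [0.5077, 0.1117, 0.0908]
orientation: [0.001, 1.0, 0.007, -0.005]
contact_force: [0.5, -0.4, -1.2]
opening: 0.0327
t=42.88 pos [0.5077 0.1117 0.0908] yaw 0.0136 tilt 0.0098 open 0.0327 F [ 0.5 -0.4 -1.2] q6 1.69
tool delta [ 0.0036 -0.0015  0.0318] rows 1 per row [ 0.0036 -0.0015  0.0318]
twist -0.0009 rows 1 -0.0009
```

```bash
python3 -m jog '[{"tx":0.001,"ty":-0.0015,"tz":0.02,"twist":0,"hand":1},{"tx":0,"ty":0,"tz":0.008,"twist":0,"hand":1},{"tx":0,"ty":0,"tz":0,"twist":0,"hand":1},{"tx":0,"ty":0,"tz":0,"twist":0,"hand":1},{"tx":0,"ty":0,"tz":0,"twist":0,"hand":1}]' 40
python3 -c "
from h import *
go(.511,.1132,.059,0.0145)"
```

```text
clock: 43.5
position: [0.513, 0.1145, 0.0673]
orientation: [-0.0, 1.0, 0.007, 0.001]
contact_force: [0.8, 0.5, -0.5]
opening: 0.0328
t=43.50 pos [0.513  0.1145 0.0673] yaw 0.0145 tilt 0.0015 open 0.0328 F [ 0.8  0.5 -0.5] q6 1.70
tool delta [-0.002   0.0013  0.0083] rows 1 per row [-0.002   0.0013  0.0083]
twist -0.0 rows 1 -0.0
```

```bash
python3 -m jog '[{"tx":-0.001,"ty":0.001,"tz":0.008,"twist":0,"hand":1},{"tx":0,"ty":0,"tz":0,"twist":0,"hand":1},{"tx":0,"ty":0,"tz":0,"twist":0,"hand":-0.15},{"tx":0,"ty":0,"tz":0,"twist":0,"hand":-0.15},{"tx":0,"ty":0,"tz":0,"twist":0,"hand":-0.15}]' 40
python3 -m jog '[{"tx":0,"ty":0,"tz":0,"twist":0,"hand":-0.15},{"tx":0,"ty":0,"tz":-0.04,"twist":0,"hand":-0.15},{"tx":0,"ty":0,"tz":-0.06,"twist":0,"hand":-0.15},{"tx":0,"ty":0,"tz":-0.045,"twist":0,"hand":-0.5},{"tx":0,"ty":0,"tz":0,"twist":0,"hand":-0.5}]' 40
python3 -c "
from h import *
go(.5532,.3947,.2,0)
t=bot.camera('top');cv2.imwrite('pics/t12.png',t)
crop(t,120,140,230,120,3.4,'pics/c24.png')"
```

```text
clock: 44.12
position: [0.5136, 0.1217, 0.0602]
orientation: [-0.006, 1.0, 0.005, 0.003]
contact_force: [-2.0, 31.3, 7.9]
opening: 0.0486
clock: 44.75
position: [0.5144, 0.114, 0.2076]
orientation: [-0.001, 1.0, 0.007, 0.005]
contact_force: [-0.5, -0.0, 0.2]
opening: 0.0637
t=44.75 pos [0.5144 0.114  0.2076] yaw 0.0148 tilt 0.0095 open 0.0637 F [-0.5 -0.   0.2] q6 1.69
tool delta [ 0.0429 -0.2801  0.0083] rows 5 per row [ 0.0086 -0.056   0.0017]
twist 0.0148 rows 1 0.0148
```

View pics/c24.png

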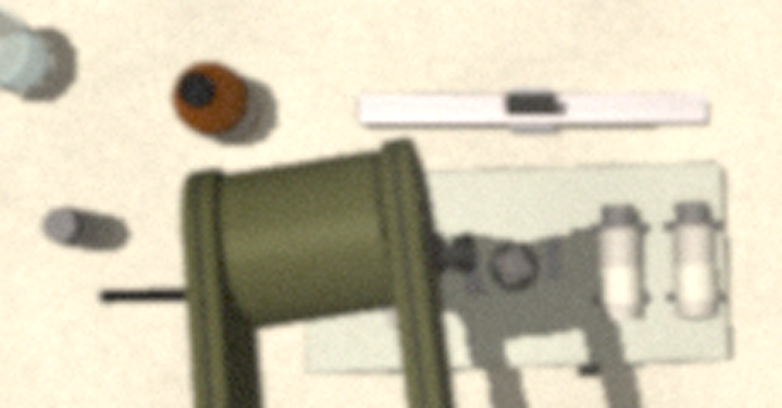

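There was 31 N sideways at release because the opening finger linkage met the hook. The inner cradles are now done, and I'll open less from here. Bottle A is the last one.

```bash
python3 -m jog '[{"tx":0.0086,"ty":-0.056,"tz":0,"twist":0,"hand":-0.5},{"tx":0.0086,"ty":-0.056,"tz":0,"twist":0,"hand":-0.5},{"tx":0.0086,"ty":-0.056,"tz":0,"twist":0,"hand":-0.5},{"tx":0.0086,"ty":-0.056,"tz":0,"twist":0,"hand":-0.5},{"tx":0.0086,"ty":-0.056,"tz":0,"twist":0.0148,"hand":-0.5}]' 20
python3 -m jog '[{"tx":0,"ty":0,"tz":0,"twist":0,"hand":-0.5},{"tx":0,"ty":0,"tz":0.05,"twist":0,"hand":-0.5},{"tx":0,"ty":0,"tz":0,"twist":0,"hand":-0.5},{"tx":0,"ty":0,"tz":0,"twist":0,"hand":-0.5},{"tx":0,"ty":0,"tz":0,"twist":0,"hand":-0.5}]' 20
python3 -c "
from h import *
go(.5532,.3947,.045,0)
s=bot.camera('scene');cv2.imwrite('pics/s12.png',s)
crop(s,190,130,150,150,5,'pics/c25.png')"
```

```text
clock: 45.42
position: [0.5495, 0.3952, 0.2007]
orientation: [0.001, 1.0, -0.0, -0.002]
contact_force: [0.9, -0.4, 0.2]
opening: 0.0642
clock: 46.05
position: [0.5515, 0.3941, 0.1554]
orientation: [-0.001, 1.0, -0.001, 0.001]
contact_force: [-0.3, 0.0, 0.5]
opening: 0.0639
t=46.05 pos [0.5515 0.3941 0.1554] yaw -0.0010 tilt 0.0030 open 0.0639 F [-0.3  0.   0.5] q6 2.13
tool delta [ 0.0014 -0.0004  0.1104] rows 2 per row [ 0.0007 -0.0002  0.0552]
twist -0.001 rows 1 -0.001
```

View pics/c25.png

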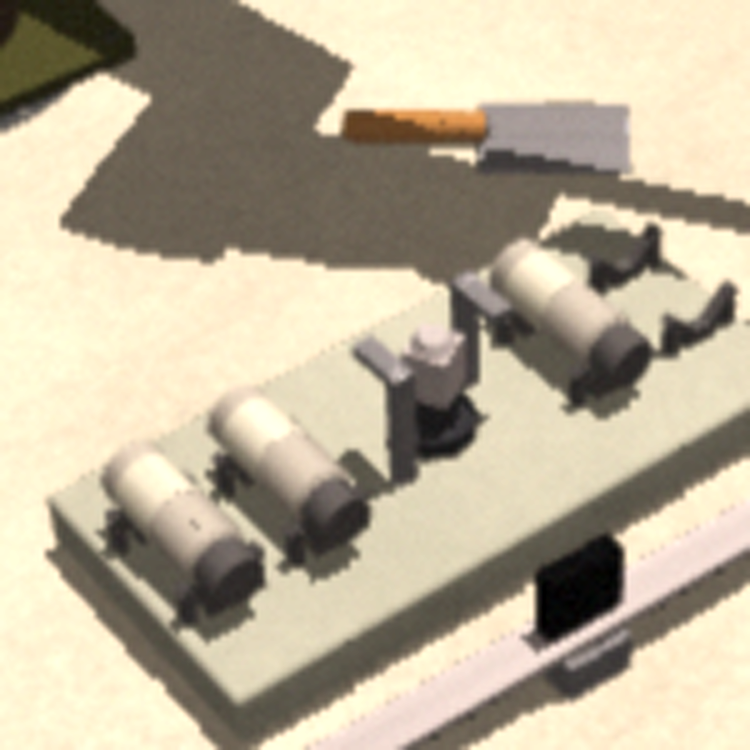

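Three bottles are seated in their cradles. Now I'm grasping A.

```bash
python3 -m jog '[{"tx":0.001,"ty":0,"tz":0.05,"twist":0,"hand":-0.5},{"tx":0,"ty":0,"tz":0.048,"twist":0,"hand":-0.5},{"tx":0,"ty":0,"tz":0.012,"twist":0,"hand":-0.5},{"tx":0,"ty":0,"tz":0,"twist":0,"hand":1},{"tx":0,"ty":0,"tz":0,"twist":0,"hand":1}]' 20
python3 -m jog '[{"tx":0,"ty":0,"tz":0,"twist":0,"hand":1},{"tx":0,"ty":0,"tz":0,"twist":0,"hand":1},{"tx":0,"ty":0,"tz":-0.05,"twist":0,"hand":1},{"tx":0,"ty":0,"tz":-0.06,"twist":0,"hand":1},{"tx":0,"ty":0,"tz":-0.05,"twist":0,"hand":1}]'
python3 -c "
from h import *
go(.48,-.24,.205,0.0)"
```

```text
clock: 46.72
position: [0.5531, 0.3953, 0.046]
orientation: [-0.001, 1.0, -0.0, 0.002]
contact_force: [0.8, -0.1, -0.3]
opening: 0.033
clock: 47.35
position: [0.5515, 0.3942, 0.206]
orientation: [-0.0, 1.0, -0.0, 0.001]
contact_force: [0.6, 1.1, -1.1]
opening: 0.0333
t=47.35 pos [0.5515 0.3942 0.206 ] yaw -0.0002 tilt 0.0013 open 0.0333 F [ 0.6  1.1 -1.1] q6 2.13
tool delta [-7.130e-02  6.342e-01  5.000e-04] rows 11 per row [-0.0065  0.0577  0.    ]
twist -0.0002 rows 1 -0.0002
```

```bash
python3 -m jog '[{"tx":-0.0065,"ty":0.0577,"tz":0,"twist":0,"hand":1},{"tx":-0.0065,"ty":0.0577,"tz":0,"twist":0,"hand":1},{"tx":-0.0065,"ty":0.0577,"tz":0,"twist":0,"hand":1},{"tx":-0.0065,"ty":0.0577,"tz":0,"twist":0,"hand":1},{"tx":-0.0065,"ty":0.0577,"tz":0,"twist":0,"hand":1}]'
python3 -m jog '[{"tx":-0.0065,"ty":0.0577,"tz":0,"twist":0,"hand":1},{"tx":-0.0065,"ty":0.0577,"tz":0,"twist":0,"hand":1},{"tx":-0.0065,"ty":0.0577,"tz":0,"twist":0,"hand":1},{"tx":-0.0065,"ty":0.0577,"tz":0,"twist":0,"hand":1},{"tx":-0.0065,"ty":0.0577,"tz":0,"twist":0,"hand":1}]'
python3 -m jog '[{"tx":-0.0065,"ty":0.0577,"tz":0,"twist":0,"hand":1},{"tx":0,"ty":0,"tz":0.05,"twist":0,"hand":1},{"tx":0,"ty":0,"tz":0.05,"twist":0,"hand":1},{"tx":0,"ty":0,"tz":0.045,"twist":0,"hand":1},{"tx":0,"ty":0,"tz":0,"twist":0,"hand":1}]'
python3 -c "
from h import *
go(.48,-.24,.046,0.0)"
```

```text
clock: 47.98
position: [0.5182, 0.1039, 0.2039]
orientation: [0.0, 1.0, 0.0, 0.0]
contact_force: [0.4, 0.3, -0.8]
opening: 0.0335
clock: 48.6
position: [0.4856, -0.1846, 0.2039]
orientation: [0.0, 1.0, -0.0, 0.0]
contact_force: [0.4, 0.2, -1.4]
opening: 0.0333
clock: 49.22
position: [0.4766, -0.2389, 0.0557]
orientation: [-0.002, 1.0, -0.0, -0.004]
contact_force: [-0.0, 0.0, -0.4]
opening: 0.0334
t=49.23 pos [ 0.4766 -0.2389  0.0557] yaw -0.0006 tilt 0.0084 open 0.0334 F [-0.   0.  -0.4] q6 1.03
tool delta [0.0034 0.0012 0.0097] rows 1 per row [0.0034 0.0012 0.0097]
twist -0.0006 rows 1 -0.0006
```

```bash
python3 -m jog '[{"tx":0,"ty":0,"tz":0.0125,"twist":0,"hand":1},{"tx":0,"ty":0,"tz":0,"twist":0,"hand":1},{"tx":0,"ty":0,"tz":0,"twist":0,"hand":-0.5},{"tx":0,"ty":0,"tz":0,"twist":0,"hand":-0.5},{"tx":0,"ty":0,"tz":0,"twist":0,"hand":-0.5}]' 
python3 -m jog '[{"tx":0,"ty":0,"tz":-0.045,"twist":0,"hand":-0.5},{"tx":0,"ty":0,"tz":-0.045,"twist":0,"hand":-0.5},{"tx":-0.043,"ty":0,"tz":0,"twist":0,"hand":1},{"tx":0,"ty":0,"tz":0,"twist":0,"hand":1},{"tx":0,"ty":0,"tz":0,"twist":0,"hand":1}]' 20
python3 -m jog '[{"tx":0,"ty":0,"tz":0,"twist":0,"hand":1},{"tx":0,"ty":0,"tz":0.03,"twist":0,"hand":1},{"tx":0,"ty":0,"tz":0.024,"twist":0,"hand":1},{"tx":0.013,"ty":0,"tz":0,"twist":0,"hand":1},{"tx":0.013,"ty":0,"tz":0,"twist":0,"hand":1}]' 20
python3 -m jog '[{"tx":0.013,"ty":0,"tz":0,"twist":0,"hand":1},{"tx":0.013,"ty":0,"tz":0,"twist":0,"hand":1},{"tx":0.013,"ty":0,"tz":0,"twist":0,"hand":1},{"tx":0.013,"ty":0,"tz":0,"twist":0,"hand":1},{"tx":0,"ty":0,"tz":0,"twist":0,"hand":1}]' 20
python3 -m jog '[{"tx":0,"ty":0,"tz":0,"twist":0,"hand":1},{"tx":0,"ty":0,"tz":-0.05,"twist":0,"hand":1},{"tx":-0.05,"ty":0,"tz":-0.03,"twist":0,"hand":-0.5},{"tx":0,"ty":0,"tz":0,"twist":0,"hand":-0.5},{"tx":0,"ty":0,"tz":0,"twist":0,"hand":-0.5}]' 20
python3 -c "
from h import *
go(.545,-.2385,.003,0.0)
t=bot.camera('top');cv2.imwrite('pics/t13.png',t)
crop(t,320,150,90,100,6,'pics/c27.png')"
```

```text
clock: 49.85
position: [0.4801, -0.2408, 0.0467]
orientation: [0.0, 1.0, -0.0, 0.001]
contact_force: [0.4, -0.4, 0.3]
opening: 0.0639
clock: 50.48
position: [0.437, -0.2407, 0.1363]
orientation: [0.0, 1.0, -0.0, 0.001]
contact_force: [0.3, 0.4, -0.0]
opening: 0.0095
clock: 51.1
position: [0.4648, -0.2411, 0.0824]
orientation: [0.0, 1.0, -0.0, 0.001]
contact_force: [-1.0, 0.3, 0.1]
opening: 0.0001
clock: 51.72
position: [0.5161, -0.2408, 0.0821]
orientation: [0.0, 1.0, 0.0, 0.001]
contact_force: [-0.4, -0.2, 0.9]
opening: 0.0
clock: 52.35
position: [0.4644, -0.2406, 0.1621]
orientation: [0.0, 1.0, -0.001, 0.0]
contact_force: [0.2, -0.6, -0.2]
opening: 0.0541
t=52.35 pos [ 0.4644 -0.2406  0.1621] yaw -0.0012 tilt 0.0007 open 0.0541 F [ 0.2 -0.6 -0.2] q6 1.01
tool delta [ 0.0805 -0.0022  0.1592] rows 3 per row [ 0.0268 -0.0007  0.0531]
twist -0.0012 rows 1 -0.0012
```

View pics/c27.png

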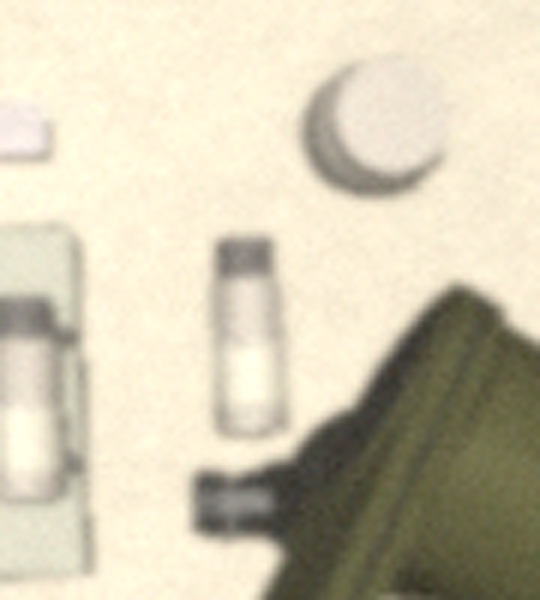

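It's lying, with ends at (244,237) and (252,436), so its centre is about (0.545, -0.2375).

```bash
python3 -m jog '[{"tx":0.0395,"ty":-0.0015,"tz":0,"twist":0,"hand":-0.5},{"tx":0.0395,"ty":-0.0015,"tz":0,"twist":-0.02,"hand":-0.5},{"tx":0,"ty":0,"tz":0.06,"twist":0,"hand":-0.5},{"tx":0,"ty":0,"tz":0.06,"twist":0,"hand":-0.5},{"tx":0,"ty":0,"tz":0.0375,"twist":0,"hand":-0.5}]' 20
python3 -m jog '[{"tx":0,"ty":0,"tz":0,"twist":0,"hand":1},{"tx":0,"ty":0,"tz":0,"twist":0,"hand":1},{"tx":0,"ty":0,"tz":0,"twist":0,"hand":1},{"tx":0,"ty":0,"tz":0,"twist":0,"hand":1},{"tx":0,"ty":0,"tz":0,"twist":0,"hand":1}]' 40
python3 -m jog '[{"tx":0,"ty":0,"tz":-0.06,"twist":0,"hand":1},{"tx":0,"ty":0,"tz":-0.06,"twist":0,"hand":1},{"tx":0,"ty":0,"tz":-0.06,"twist":0,"hand":1},{"tx":0,"ty":0,"tz":0,"twist":0,"hand":1},{"tx":0,"ty":0,"tz":0,"twist":0,"hand":1}]' 40
python3 -c "
from h import *
go(.51,.1755,.18,0.0145)"
```

```text
clock: 53.02
position: [0.5424, -0.2362, 0.0001]
orientation: [-0.001, 1.0, 0.01, -0.002]
contact_force: [0.1, 0.5, 0.2]
opening: 0.0643
clock: 53.65
position: [0.5442, -0.2378, 0.0056]
orientation: [0.0, 1.0, 0.01, 0.001]
contact_force: [-0.4, -0.1, 0.2]
opening: 0.0324
clock: 54.28
position: [0.5432, -0.2373, 0.1847]
orientation: [0.0, 1.0, 0.01, 0.0]
contact_force: [-0.2, 0.2, -1.1]
opening: 0.0326
t=54.27 pos [ 0.5432 -0.2373  0.1847] yaw 0.0197 tilt 0.0002 open 0.0326 F [-0.2  0.2 -1.1] q6 1.07
tool delta [-0.025  -0.4133  0.0046] rows 7 per row [-0.0036 -0.059   0.0007]
twist 0.0052 rows 1 0.0052
```

```bash
python3 -m jog '[{"tx":-0.0036,"ty":-0.059,"tz":0,"twist":0,"hand":1},{"tx":-0.0036,"ty":-0.059,"tz":0,"twist":0,"hand":1},{"tx":-0.0036,"ty":-0.059,"tz":0,"twist":0,"hand":1},{"tx":-0.0036,"ty":-0.059,"tz":0,"twist":0,"hand":1},{"tx":-0.0036,"ty":-0.059,"tz":0,"twist":0,"hand":1}]' 40
python3 -m jog '[{"tx":-0.0036,"ty":-0.059,"tz":0,"twist":0,"hand":1},{"tx":-0.0036,"ty":-0.059,"tz":0,"twist":0.005,"hand":1},{"tx":0,"ty":0,"tz":0.04,"twist":0,"hand":1},{"tx":0,"ty":0,"tz":0.03,"twist":0,"hand":1},{"tx":0,"ty":0,"tz":0,"twist":0,"hand":1}]' 40
python3 -m jog '[{"tx":0,"ty":0,"tz":0,"twist":0,"hand":1},{"tx":0,"ty":0,"tz":0.02,"twist":0,"hand":1},{"tx":0,"ty":0,"tz":0.015,"twist":0,"hand":1},{"tx":0,"ty":0,"tz":0,"twist":0,"hand":1},{"tx":0,"ty":0,"tz":0,"twist":0,"hand":1}]' 40
python3 -c "
from h import *
go(.51,.1755,.059,0.0145)"
```

```text
clock: 54.9
position: [0.5178, 0.0587, 0.1822]
orientation: [0.0, 1.0, 0.01, -0.002]
contact_force: [0.9, -0.9, 0.0]
opening: 0.0324
clock: 55.52
position: [0.5062, 0.1741, 0.1104]
orientation: [0.001, 1.0, 0.008, -0.005]
contact_force: [-0.7, -0.3, -0.2]
opening: 0.0327
clock: 56.15
position: [0.5109, 0.1748, 0.0801]
orientation: [-0.0, 1.0, 0.007, 0.0]
contact_force: [0.4, 0.0, -0.7]
opening: 0.0324
t=56.15 pos [0.5109 0.1748 0.0801] yaw 0.0145 tilt 0.0009 open 0.0324 F [ 0.4  0.  -0.7] q6 1.81
tool delta [-0.0009 -0.0007  0.0211] rows 1 per row [-0.0009 -0.0007  0.0211]
twist -0.0 rows 1 -0.0
```

```bash
python3 -m jog '[{"tx":0,"ty":0,"tz":0.015,"twist":0,"hand":1},{"tx":0,"ty":0,"tz":0.006,"twist":0,"hand":1},{"tx":0,"ty":0,"tz":0,"twist":0,"hand":1},{"tx":0,"ty":0,"tz":0,"twist":0,"hand":0.05},{"tx":0,"ty":0,"tz":0,"twist":0,"hand":0.05}]' 40
python3 -m jog '[{"tx":0,"ty":0,"tz":0,"twist":0,"hand":0.05},{"tx":0,"ty":0,"tz":-0.04,"twist":0,"hand":0.05},{"tx":0,"ty":0,"tz":-0.06,"twist":0,"hand":0.05},{"tx":0,"ty":0,"tz":-0.06,"twist":0,"hand":-0.2},{"tx":0,"ty":0,"tz":-0.03,"twist":0,"hand":-0.2}]' 40
python3 -m jog '[{"tx":-0.02,"ty":0.05,"tz":0,"twist":0,"hand":-0.2},{"tx":0,"ty":0.06,"tz":0,"twist":0,"hand":-0.2},{"tx":0,"ty":0.06,"tz":0,"twist":0,"hand":-0.2},{"tx":0,"ty":0.06,"tz":0,"twist":0,"hand":-0.2},{"tx":0,"ty":0.06,"tz":0,"twist":0,"hand":-0.2}]' 40
python3 -c "
from h import *
go(.6955,.001,.2,1.5708)
s=bot.camera('scene');cv2.imwrite('pics/s14.png',s);t=bot.camera('top');cv2.imwrite('pics/t14.png',t)
crop(s,190,130,190,170,4,'pics/c28.png');crop(t,200,130,140,125,5.6,'pics/c29.png')"
```

```text
clock: 56.78
position: [0.5105, 0.1747, 0.0585]
orientation: [0.0, 1.0, 0.007, 0.0]
contact_force: [0.7, -0.5, 0.1]
opening: 0.0406
clock: 57.4
position: [0.5119, 0.1752, 0.2526]
orientation: [-0.001, 1.0, 0.007, 0.003]
contact_force: [-0.2, -0.5, -0.5]
opening: 0.0515
clock: 58.02
position: [0.4943, -0.1173, 0.2488]
orientation: [0.0, 1.0, 0.007, 0.0]
contact_force: [0.2, 0.2, 0.4]
opening: 0.0515
t=58.02 pos [ 0.4943 -0.1173  0.2488] yaw 0.0148 tilt 0.0008 open 0.0515 F [0.2 0.2 0.4] q6 1.24
tool delta [ 0.2029 -0.1153  0.0489] rows 4 per row [ 0.0507 -0.0288  0.0122]
twist -1.556 rows 9 -0.1729
```

View pics/c28.png

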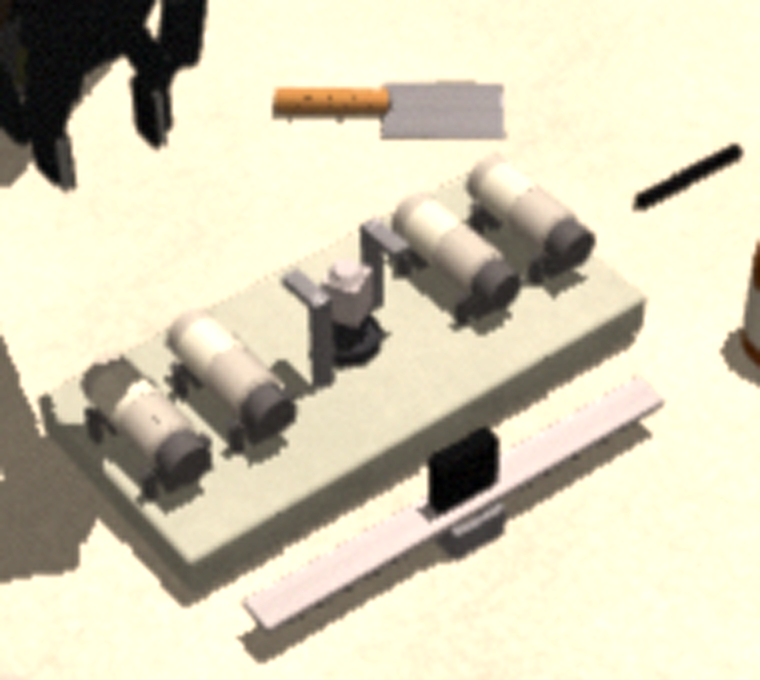

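View pics/c29.png

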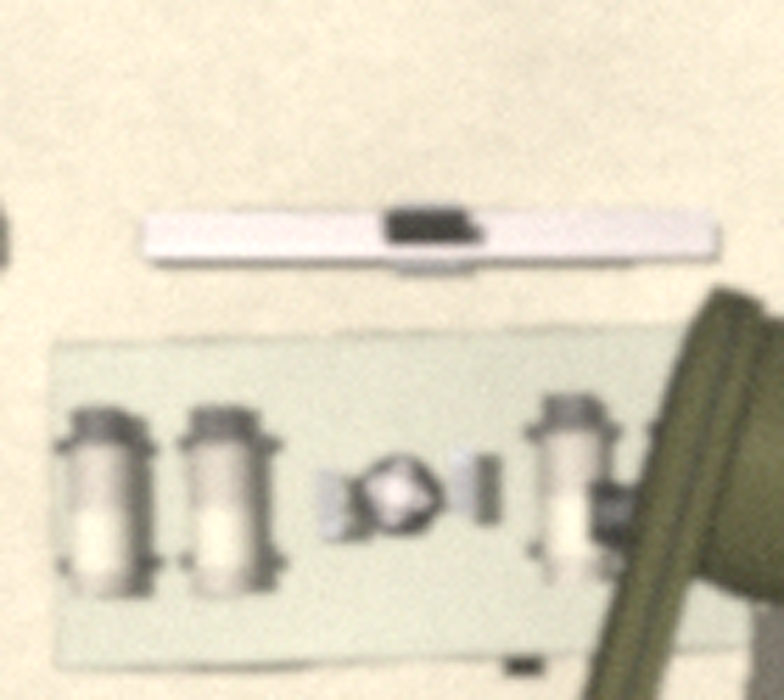

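All four bottles are in cradles. The bar was knocked about 5 cm toward the mixer, and its strip is now at crop rows 210–258. I'll measure the bar and the post.

Run:
```python
from h import *
def g(x,y): return ((x+.5)/5.6-.5+200,(y+.5)/5.6-.5+130)
b=np.array([onz("top",*g(*p),.032) for p in [(143,209),(143,258),(717,214),(717,260)]]);print(b.round(4),b.mean(0))
m=(b[0]+b[1]-b[2]-b[3])/2;print("yaw",np.arctan2(m[1],m[0]),np.linalg.norm(m))
r=np.array([onz("top",*g(*p),.074) for p in [(384,208),(464,210),(466,241),(384,241)]]);print(r.round(4),r.mean(0))
def s(x,y): return ((x+.5)/4-.5+190,(y+.5)/4-.5+130)
# scene rib top corners: left(430,460) top(488,430) right(497,437) bottom(440,467)
R_=np.array([onz("scene",*s(*p),.074) for p in [(430,461),(487,430),(498,437),(440,468)]]);print(R_.round(4),R_.mean(0))
t=cv2.imread("pics/t14.png");sc=cv2.imread("pics/s14.png")
crop(t,255,200,40,35,18,"pics/c30.png");crop(sc,255,185,40,40,15,"pics/c31.png")
```

```text
[[ 0.6662  0.1584  0.032 ]
 [ 0.6404  0.1587  0.032 ]
 [ 0.6574 -0.1417  0.032 ]
 [ 0.6332 -0.141   0.032 ]] [0.64928727 0.00859162 0.032     ]
yaw 1.54409246471753 0.3000270295200109
[[ 0.658   0.031   0.074 ]
 [ 0.6562 -0.0095  0.074 ]
 [ 0.6404 -0.0102  0.074 ]
 [ 0.6412  0.0314  0.074 ]] [0.64894386 0.01069931 0.074     ]
[[ 0.6463 -0.0138  0.074 ]
 [ 0.6475  0.0277  0.074 ]
 [ 0.6557  0.0292  0.074 ]
 [ 0.6541 -0.0126  0.074 ]] [0.65092242 0.00762291 0.074     ]
```

View pics/c30.png

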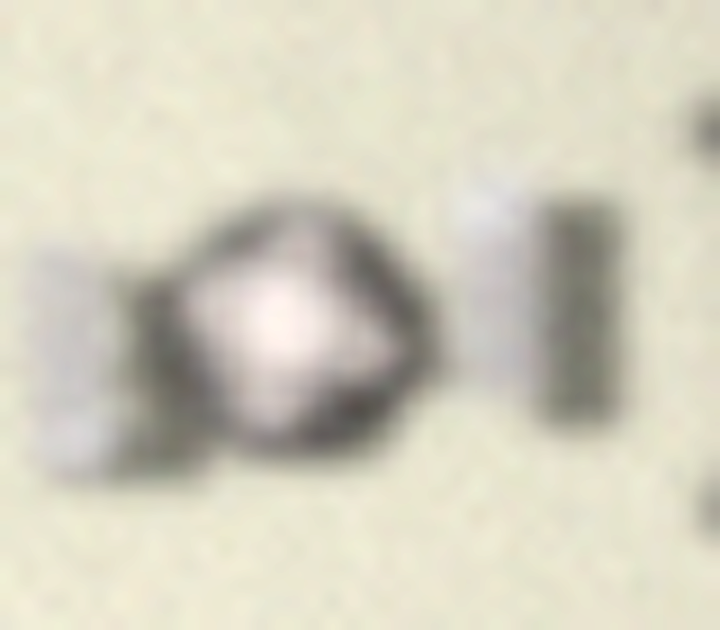

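View pics/c31.png

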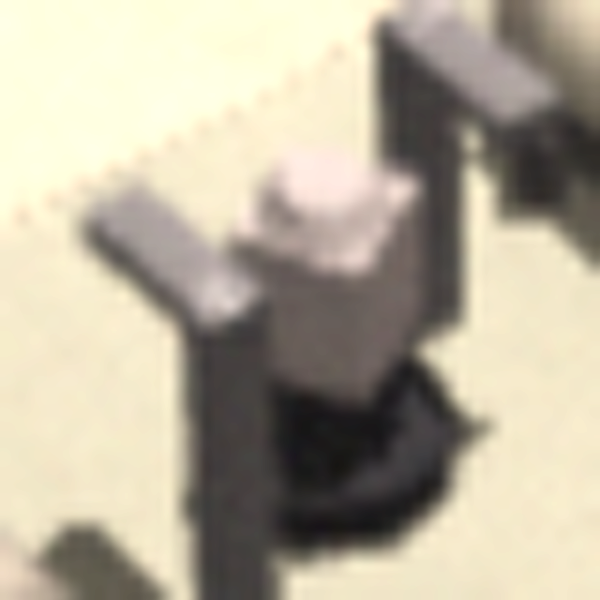

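Run:
```python
from h import *
def g(x,y): return ((x+.5)/18-.5+255,(y+.5)/18-.5+200)
def s(x,y): return ((x+.5)/15-.5+255,(y+.5)/15-.5+185)
T=np.array([onz("top",*g(*p),.1) for p in [(305,212),(183,297),(270,432),(410,345)]]);print(T.round(4),T.mean(0))
d1=T[0]-T[2];d2=T[1]-T[3];print(np.linalg.norm(d1),np.linalg.norm(d2),np.arctan2(d1[1],d1[0])+np.pi/4,np.arctan2(d2[1],d2[0])-np.pi/4)
S=np.array([onz("scene",*s(*p),.1) for p in [(422,183),(348,272),(238,235)]]);print(S.round(4))
e=S[0]-S[1];f=S[2]-S[1];print(np.linalg.norm(e),np.linalg.norm(f),np.arctan2(e[1],e[0]),np.arctan2(f[1],f[0]),(S[0]+S[2])/2)
print("nose", onz("scene",*s(325,180),.106), onz("top",*g(288,322),.106))
```

```text
[[0.53   0.0234 0.1   ]
 [0.5173 0.0423 0.1   ]
 [0.4963 0.0294 0.1   ]
 [0.5092 0.0077 0.1   ]] [0.51322437 0.02568867 0.1       ]
0.03418735940179797 0.035623106338048355 0.6088187116859716 0.556436440832883
[[0.5175 0.0418 0.1   ]
 [0.5272 0.0195 0.1   ]
 [0.5091 0.0105 0.1   ]]
0.02428725577556806 0.020130506501785207 1.9787517265426793 -2.68153200698442 [0.51334776 0.02616441 0.1       ]
nose [0.51252426 0.02585373 0.106     ] [0.51294447 0.02613401 0.106     ]
```

Post centre is about (0.513, 0.026) and its bar direction about 0.50 rad, which agrees in both views within the 0.12 rad slack. Bar centre is about (0.650, 0.009) with yaw 1.544. I'm moving over the bar.

```bash
python3 -m jog '[{"tx":0.0388,"ty":-0.0315,"tz":0,"twist":0,"hand":0.2},{"tx":0.0388,"ty":-0.0315,"tz":0,"twist":0,"hand":0.2},{"tx":0.0388,"ty":-0.0315,"tz":0,"twist":0,"hand":0.2},{"tx":0.0388,"ty":-0.0315,"tz":0,"twist":0,"hand":0.2},{"tx":0,"ty":0,"tz":0,"twist":-0.17,"hand":0.2}]' 60
python3 -m jog '[{"tx":0,"ty":0,"tz":0,"twist":-0.17,"hand":0.2},{"tx":0,"ty":0,"tz":0,"twist":-0.17,"hand":0.2},{"tx":0,"ty":0,"tz":0,"twist":-0.17,"hand":0.2},{"tx":0,"ty":0,"tz":0,"twist":-0.17,"hand":0.2},{"tx":0,"ty":0,"tz":0,"twist":-0.17,"hand":0.2}]' 60
python3 -m jog '[{"tx":0,"ty":0,"tz":0,"twist":-0.17,"hand":0.2},{"tx":0,"ty":0,"tz":0,"twist":-0.17,"hand":0.2},{"tx":0,"ty":0,"tz":0,"twist":-0.17,"hand":0.2},{"tx":0,"ty":0,"tz":0.06,"twist":0,"hand":0.2},{"tx":0,"ty":0,"tz":0.04,"twist":0,"hand":0.2}]' 60
python3 -c "
from h import *
go(.650,.009,.038,1.544)
t=bot.camera('top');cv2.imwrite('pics/t15.png',t);s=bot.camera('scene');cv2.imwrite('pics/s15.png',s)
crop(s,230,180,150,130,5,'pics/c32.png')"
```

```text
clock: 58.75
position: [0.6504, 0.0166, 0.2477]
orientation: [-0.001, 0.995, 0.096, 0.0]
contact_force: [-0.5, -0.9, -0.3]
opening: 0.0337
clock: 59.38
position: [0.6475, 0.0139, 0.2483]
orientation: [-0.0, 0.868, 0.497, -0.0]
contact_force: [0.3, 0.4, 0.3]
opening: 0.034
clock: 60.0
position: [0.6468, 0.0139, 0.1467]
orientation: [-0.001, 0.716, 0.698, -0.0]
contact_force: [0.3, -0.4, -0.6]
opening: 0.0342
t=60.00 pos [0.6468 0.0139 0.1467] yaw 1.5453 tilt 0.0016 open 0.0342 F [ 0.3 -0.4 -0.6] q6 -0.02
tool delta [-0.0049  0.0035  0.1087] rows 2 per row [-0.0024  0.0018  0.0544]
twist 0.0013 rows 1 0.0013
```

View pics/c32.png

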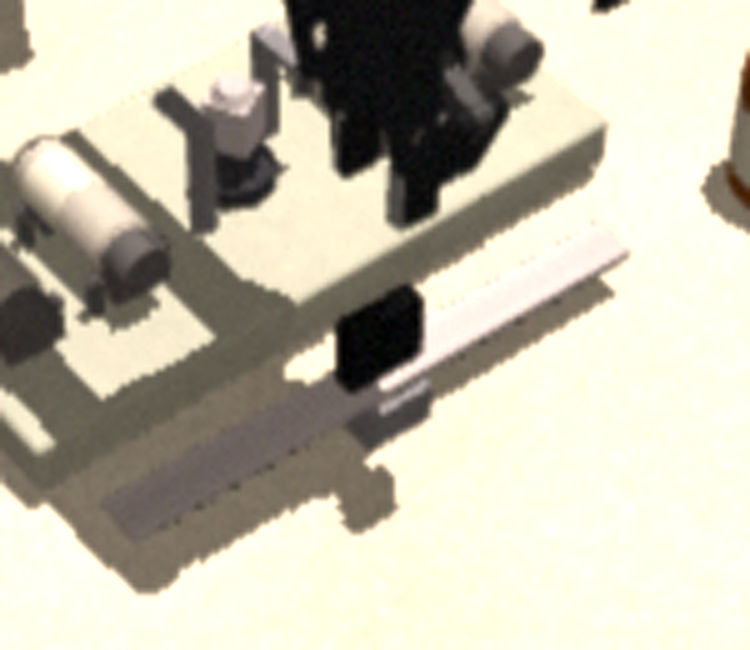

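```bash
python3 -m jog '[{"tx":-0.004,"ty":0.0035,"tz":0.02,"twist":0,"hand":0.2},{"tx":0,"ty":0,"tz":0.04,"twist":0,"hand":0.2},{"tx":0,"ty":0,"tz":0.03,"twist":0,"hand":0.2},{"tx":0,"ty":0,"tz":0.018,"twist":0,"hand":0.2},{"tx":0,"ty":0,"tz":0,"twist":0,"hand":0.2}]' 60
python3 -m jog '[{"tx":0,"ty":0,"tz":0,"twist":0,"hand":1},{"tx":0,"ty":0,"tz":0,"twist":0,"hand":1},{"tx":0,"ty":0,"tz":0,"twist":0,"hand":1},{"tx":0,"ty":0,"tz":0,"twist":0,"hand":1},{"tx":0,"ty":0,"tz":0,"twist":0,"hand":1}]' 60
python3 -c "
from h import *
go(.650,.009,.038,1.544)"
```

```text
clock: 60.72
position: [0.6512, 0.0091, 0.0403]
orientation: [-0.0, 0.716, 0.698, -0.0]
contact_force: [0.9, -0.8, 0.4]
opening: 0.0342
clock: 61.35
position: [0.6522, 0.0087, 0.0417]
orientation: [0.001, 0.716, 0.698, 0.001]
contact_force: [-0.3, 0.6, 6.9]
opening: 0.0132
t=61.35 pos [0.6522 0.0087 0.0417] yaw 1.5446 tilt 0.0021 open 0.0132 F [-0.3  0.6  6.9] q6 -0.03
tool delta [ 0.0002 -0.0022  0.0037] rows 1 per row [ 0.0002 -0.0022  0.0037]
twist 0.0006 rows 1 0.0006
```

```bash
python3 -m jog '[{"tx":0,"ty":0,"tz":-0.03,"twist":0,"hand":1},{"tx":0,"ty":0,"tz":-0.05,"twist":0,"hand":1},{"tx":0,"ty":0,"tz":-0.05,"twist":0,"hand":1},{"tx":0,"ty":0,"tz":-0.03,"twist":0,"hand":1},{"tx":0,"ty":0,"tz":0,"twist":0,"hand":1}]' 60
python3 -c "
from h import *
go(.513,.0258,.2,.5)
s=bot.camera('scene');cv2.imwrite('pics/s16.png',s)
crop(s,200,120,190,170,4,'pics/c33.png')"
```

```text
clock: 61.98
position: [0.6529, 0.0086, 0.2029]
orientation: [0.002, 0.716, 0.698, 0.002]
contact_force: [-0.6, 0.4, -2.8]
opening: 0.0131
t=61.98 pos [0.6529 0.0086 0.2029] yaw 1.5447 tilt 0.0053 open 0.0131 F [-0.6  0.4 -2.8] q6 -0.03
tool delta [ 0.0135 -0.1403  0.0021] rows 3 per row [ 0.0045 -0.0468  0.0007]
twist 1.0447 rows 6 0.1741
```

View pics/c33.png

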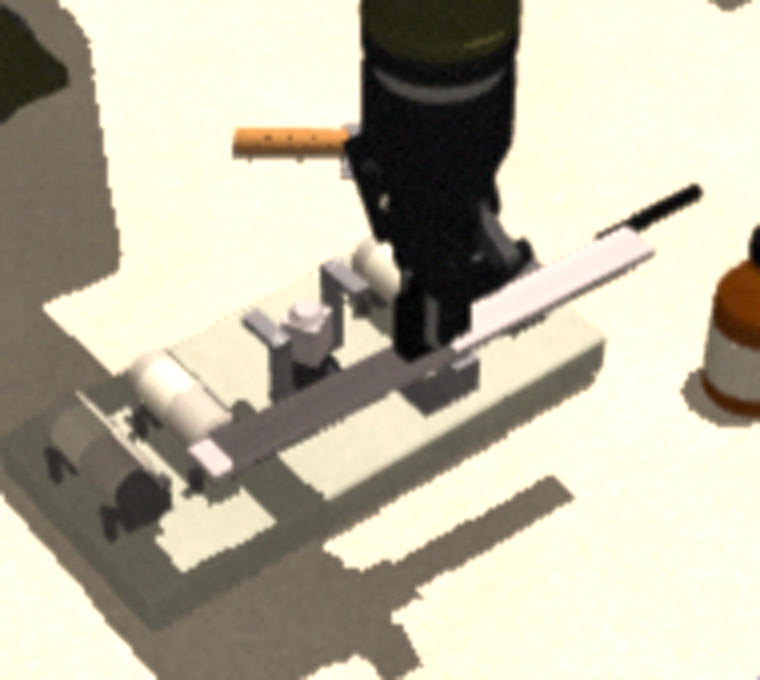

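Run:
```python
from h import *
def s(x,y): return ((x+.5)/4-.5+200,(y+.5)/4-.5+120)
S=np.array([onz("scene",*s(*p),.193) for p in [(190,449),(214,474),(622,230),(655,250)]]);print(S.round(4),S.mean(0))
d=(S[2]+S[3]-S[0]-S[1])/2;print(np.linalg.norm(d),np.arctan2(d[1],d[0]))
t=bot.camera("top");cv2.imwrite("pics/t16.png",t);crop(t,190,120,150,110,5.2,"pics/c34.png")
```

```text
[[ 0.6391 -0.1401  0.193 ]
 [ 0.6611 -0.1403  0.193 ]
 [ 0.6474  0.1524  0.193 ]
 [ 0.6716  0.1553  0.193 ]] [0.65483334 0.00681068 0.193     ]
0.2942040132931616 1.5387713563464167
```

View pics/c34.png

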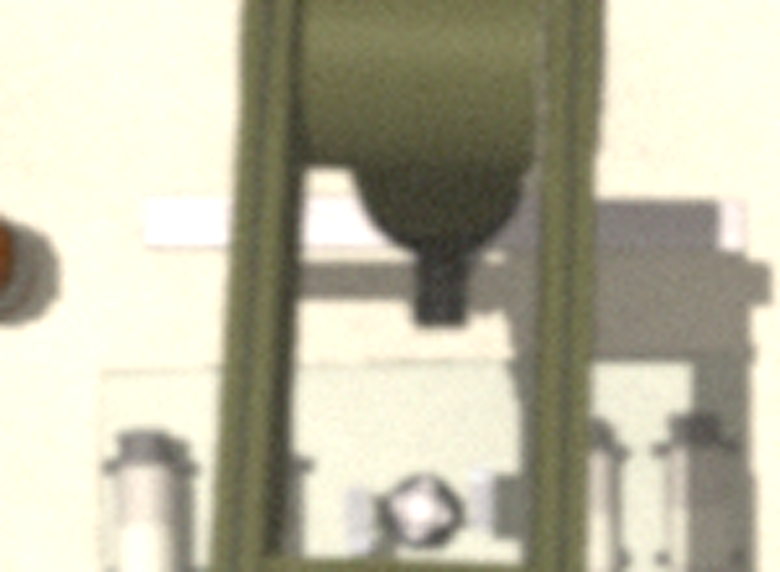

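Run:
```python
from h import *
def g(x,y): return ((x+.5)/5.2-.5+190,(y+.5)/5.2-.5+120)
a=onz("top",*g(144,223),.193);b=onz("top",*g(746,226),.193);print(a,b,(a+b)/2,np.arctan2((a-b)[1],(a-b)[0]))
go(.513,.0258,.19,.5)
```

```text
[0.65454695 0.15839041 0.193     ] [ 0.64690496 -0.14032583  0.193     ] [0.65072596 0.00903229 0.193     ] 1.5452191214054778
t=62.08 pos [0.6502 0.0088 0.1989] yaw 1.5447 tilt 0.0026 open 0.0135 F [ 0.8  0.1 -4.2] q6 -0.03
tool delta [ 0.0134 -0.1376  0.0092] rows 3 per row [ 0.0045 -0.0459  0.0031]
twist 1.0447 rows 6 0.1741
```

```bash
python3 -m jog '[{"tx":0.0045,"ty":-0.0459,"tz":0,"twist":0,"hand":1},{"tx":0.0045,"ty":-0.0459,"tz":0,"twist":0,"hand":1},{"tx":0.0045,"ty":-0.0459,"tz":0,"twist":0,"hand":1},{"tx":0,"ty":0,"tz":0,"twist":0.174,"hand":1},{"tx":0,"ty":0,"tz":0,"twist":0.174,"hand":1}]' 80
python3 -m jog '[{"tx":0,"ty":0,"tz":0,"twist":0.174,"hand":1},{"tx":0,"ty":0,"tz":0,"twist":0.174,"hand":1},{"tx":0,"ty":0,"tz":0,"twist":0.174,"hand":1},{"tx":0,"ty":0,"tz":0,"twist":0.174,"hand":1},{"tx":0,"ty":0,"tz":0,"twist":0,"hand":1}]' 80
python3 -m jog '[{"tx":0,"ty":0,"tz":0.015,"twist":0,"hand":1},{"tx":0,"ty":0,"tz":0.01,"twist":0,"hand":1},{"tx":0,"ty":0,"tz":0,"twist":0,"hand":1},{"tx":0,"ty":0,"tz":0,"twist":0,"hand":1},{"tx":0,"ty":0,"tz":0,"twist":0,"hand":1}]' 80
python3 -c "
from h import *
go(.513,.0258,.165,.5)
s=bot.camera('scene');cv2.imwrite('pics/s17.png',s);t=bot.camera('top');cv2.imwrite('pics/t17.png',t)
crop(s,200,120,190,170,4,'pics/c35.png');crop(t,200,140,150,110,5.2,'pics/c36.png')"
```

```text
clock: 62.7
position: [0.5113, 0.026, 0.198]
orientation: [-0.002, 0.828, 0.561, -0.002]
contact_force: [0.4, -0.1, -2.8]
opening: 0.0132
clock: 63.32
position: [0.5123, 0.0259, 0.1981]
orientation: [-0.001, 0.969, 0.249, -0.002]
contact_force: [-0.4, -0.8, -3.5]
opening: 0.0127
clock: 63.95
position: [0.5145, 0.0259, 0.1759]
orientation: [0.0, 0.969, 0.248, 0.0]
contact_force: [0.3, 0.6, -2.3]
opening: 0.0128
t=63.95 pos [0.5145 0.0259 0.1759] yaw 0.5010 tilt 0.0010 open 0.0128 F [ 0.3  0.6 -2.3] q6 1.04
tool delta [-0.0013 -0.0007  0.0109] rows 1 per row [-0.0013 -0.0007  0.0109]
twist 0.001 rows 1 0.001
```

View pics/c35.png

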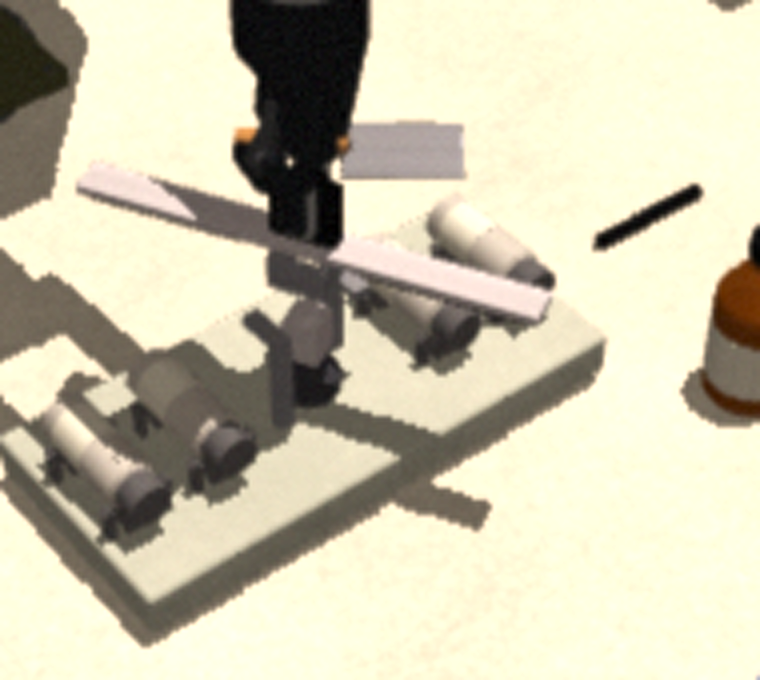

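View pics/c36.png

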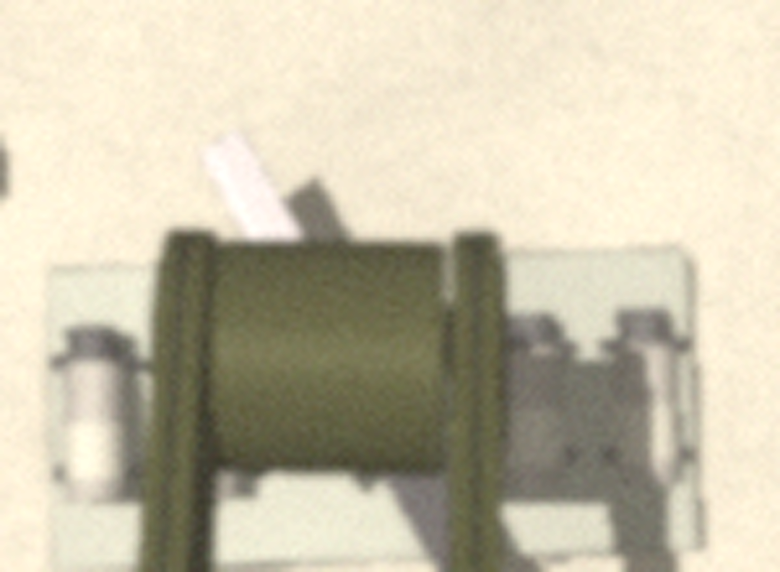

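Run:
```python
from h import *
def s(x,y): return ((x+.5)/4-.5+200,(y+.5)/4-.5+120)
S=np.array([onz("scene",*s(*p),.166) for p in [(97,163),(77,184),(552,292),(541,314)]]);print(S.round(4),S.mean(0))
d=(S[2]+S[3]-S[0]-S[1])/2;print(np.linalg.norm(d),np.arctan2(d[1],d[0]))
```

```text
[[ 0.3815 -0.0356  0.166 ]
 [ 0.3911 -0.0562  0.166 ]
 [ 0.6412  0.1071  0.166 ]
 [ 0.6514  0.09    0.166 ]] [0.5163009  0.02633946 0.166     ]
0.2974391429852636 0.5071477739498247
```

```bash
python3 -m jog '[{"tx":-0.0015,"ty":-0.001,"tz":0.01,"twist":0,"hand":1},{"tx":0,"ty":0,"tz":0.01,"twist":0,"hand":1},{"tx":0,"ty":0,"tz":0.008,"twist":0,"hand":1},{"tx":0,"ty":0,"tz":0.005,"twist":0,"hand":1},{"tx":0,"ty":0,"tz":0,"twist":0,"hand":1}]' 80
python3 -c "
from h import *
go(.513,.0258,.1237,.5)"
```

```text
clock: 64.68
position: [0.5119, 0.026, 0.1419]
orientation: [-0.0, 0.969, 0.248, -0.001]
contact_force: [0.2, -0.0, -1.4]
opening: 0.0129
t=64.67 pos [0.5119 0.026  0.1419] yaw 0.5007 tilt 0.0012 open 0.0129 F [ 0.2 -0.  -1.4] q6 1.04
tool delta [0.0008 0.0007 0.0182] rows 1 per row [0.0008 0.0007 0.0182]
twist 0.0007 rows 1 0.0007
```

```bash
python3 -m jog '[{"tx":0.0008,"ty":0,"tz":0.004,"twist":0,"hand":1},{"tx":0,"ty":0,"tz":0.004,"twist":0,"hand":1},{"tx":0,"ty":0,"tz":0.002,"twist":0,"hand":1},{"tx":0,"ty":0,"tz":0,"twist":0,"hand":1},{"tx":0,"ty":0,"tz":0,"twist":0,"hand":1}]' 80
python3 -c "
from h import *
go(.513,.0258,.1237,.5)"
```

```text
clock: 65.3
position: [0.5131, 0.0264, 0.1326]
orientation: [0.0, 0.969, 0.248, 0.0]
contact_force: [-0.6, 0.1, -3.2]
opening: 0.0126
t=65.30 pos [0.5131 0.0264 0.1326] yaw 0.5007 tilt 0.0002 open 0.0126 F [-0.6  0.1 -3.2] q6 1.04
tool delta [-0.0004  0.0005  0.0089] rows 1 per row [-0.0004  0.0005  0.0089]
twist 0.0007 rows 1 0.0007
```

```bash
python3 -m jog '[{"tx":0,"ty":0,"tz":0.004,"twist":0,"hand":1},{"tx":0,"ty":0,"tz":0.004,"twist":0,"hand":1},{"tx":0,"ty":0,"tz":0.002,"twist":0,"hand":1},{"tx":0,"ty":0,"tz":0,"twist":0,"hand":1},{"tx":0,"ty":0,"tz":0,"twist":0,"hand":1}]' 80
python3 -m jog '[{"tx":0,"ty":0,"tz":0.002,"twist":0,"hand":1},{"tx":0,"ty":0,"tz":0.002,"twist":0,"hand":1},{"tx":0,"ty":0,"tz":0.002,"twist":0,"hand":1},{"tx":0,"ty":0,"tz":0,"twist":0,"hand":1},{"tx":0,"ty":0,"tz":0,"twist":0,"hand":1}]' 80
python3 -c "
from h import *
go(.513,.0258,.1107,.5)"
```

```text
clock: 65.92
position: [0.5131, 0.0264, 0.1228]
orientation: [0.0, 0.969, 0.248, 0.0]
contact_force: [-0.9, -0.4, 1.5]
opening: 0.0126
clock: 66.55
position: [0.5131, 0.0264, 0.1166]
orientation: [0.0, 0.969, 0.248, 0.0]
contact_force: [-0.5, -0.6, 3.7]
opening: 0.0131
t=66.55 pos [0.5131 0.0264 0.1166] yaw 0.5007 tilt 0.0002 open 0.0131 F [-0.5 -0.6  3.7] q6 1.04
tool delta [-0.0004  0.0005  0.0059] rows 1 per row [-0.0004  0.0005  0.0059]
twist 0.0007 rows 1 0.0007
```

```bash
python3 -m jog '[{"tx":0,"ty":0,"tz":0.002,"twist":0,"hand":1},{"tx":0,"ty":0,"tz":0.002,"twist":0,"hand":1},{"tx":0,"ty":0,"tz":0.0015,"twist":0,"hand":1},{"tx":0,"ty":0,"tz":0,"twist":0,"hand":1},{"tx":0,"ty":0,"tz":0,"twist":0,"hand":1}]' 80
python3 -m jog '[{"tx":0,"ty":0,"tz":0.001,"twist":0,"hand":1},{"tx":0,"ty":0,"tz":0,"twist":0,"hand":1},{"tx":0,"ty":0,"tz":0.001,"twist":0,"hand":1},{"tx":0,"ty":0,"tz":0,"twist":0,"hand":1},{"tx":0,"ty":0,"tz":0,"twist":0,"hand":1}]' 80
python3 -c "
from h import *
go(.513,.0258,.1107,.5)"
```

```text
clock: 67.18
position: [0.5131, 0.0264, 0.1112]
orientation: [0.0, 0.969, 0.248, 0.0]
contact_force: [-1.1, 1.1, 5.1]
opening: 0.0131
clock: 67.8
position: [0.5134, 0.0264, 0.1105]
orientation: [0.0, 0.969, 0.248, 0.001]
contact_force: [-4.2, 0.3, 14.5]
opening: 0.013
t=67.80 pos [0.5134 0.0264 0.1105] yaw 0.5008 tilt 0.0015 open 0.0130 F [-4.2  0.3 14.5] q6 1.04
tool delta [-0.0006  0.0004 -0.0002] rows 1 per row [-0.0006  0.0004 -0.0002]
twist 0.0008 rows 1 0.0008
```

The post is fully down (force rose to 14.5 N at z 0.1105). Turning counter-clockwise now.

```bash
python3 -m jog '[{"tx":0,"ty":0,"tz":-0.0005,"twist":-0.1,"hand":1},{"tx":0,"ty":0,"tz":0,"twist":-0.1,"hand":1},{"tx":0,"ty":0,"tz":0,"twist":-0.1,"hand":1},{"tx":0,"ty":0,"tz":0,"twist":-0.1,"hand":1},{"tx":0,"ty":0,"tz":0,"twist":-0.1,"hand":1}]' 80
python3 -c "
from h import *
go(.513,.0258,.1107,1.585);print(bot.get_obs()['wrist_torque'])"
```

```text
clock: 68.42
position: [0.5132, 0.0267, 0.1105]
orientation: [-0.0, 0.877, 0.481, 0.001]
contact_force: [-2.8, 1.4, 12.1]
opening: 0.0128
t=68.42 pos [0.5132 0.0267 0.1105] yaw 1.0037 tilt 0.0012 open 0.0128 F [-2.8  1.4 12.1] q6 0.54
tool delta [-0.0009  0.0003 -0.0002] rows 1 per row [-0.0009  0.0003 -0.0002]
twist -0.5813 rows 4 -0.1453
[ 0.25703891  0.64696587 -0.03909541]
```

```bash
python3 -m jog '[{"tx":0,"ty":0,"tz":0,"twist":-0.1,"hand":1},{"tx":0,"ty":0,"tz":0,"twist":-0.1,"hand":1},{"tx":0,"ty":0,"tz":0,"twist":-0.1,"hand":1},{"tx":0,"ty":0,"tz":0,"twist":-0.1,"hand":1},{"tx":0,"ty":0,"tz":0,"twist":-0.05,"hand":1}]' 80
python3 -c "
from h import *
go(.513,.0258,.1107,1.585);print(bot.get_obs()['wrist_torque'])
s=bot.camera('scene');cv2.imwrite('pics/s18.png',s)
crop(s,200,120,190,170,4,'pics/c37.png')"
```

```text
clock: 69.05
position: [0.5129, 0.027, 0.1105]
orientation: [-0.0, 0.748, 0.664, 0.001]
contact_force: [-3.1, 2.2, 12.9]
opening: 0.0131
t=69.05 pos [0.5129 0.027  0.1105] yaw 1.4523 tilt 0.0011 open 0.0131 F [-3.1  2.2 12.9] q6 0.09
tool delta [-0.0012  0.0002 -0.0002] rows 1 per row [-0.0012  0.0002 -0.0002]
twist -0.1327 rows 1 -0.1327
[0.43505004 0.73797322 0.01672471]
```

View pics/c37.png

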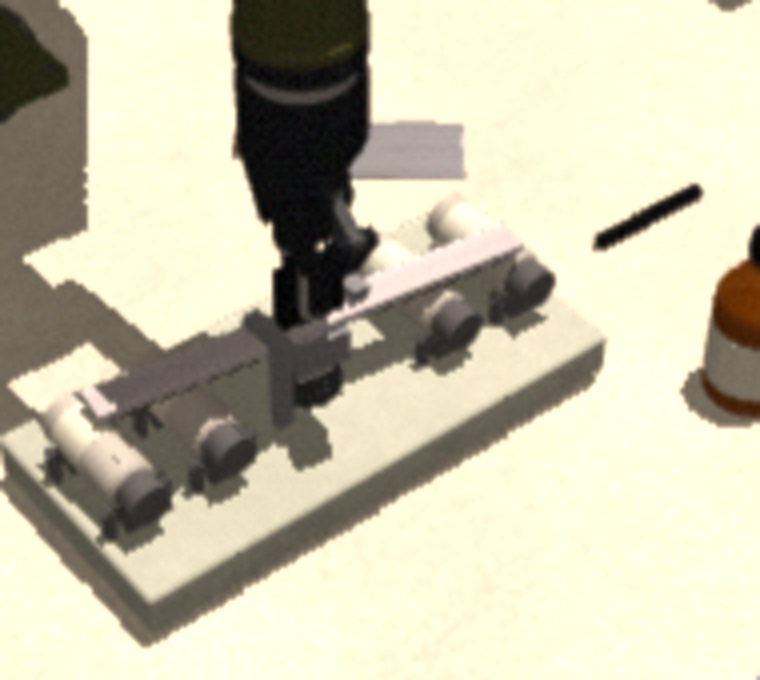

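The bar is under both tongues. I'll finish the turn, watching the torque.

```bash
python3 -m jog '[{"tx":0,"ty":0,"tz":0,"twist":-0.04,"hand":1},{"tx":0,"ty":0,"tz":0,"twist":-0.04,"hand":1},{"tx":0,"ty":0,"tz":0,"twist":-0.03,"hand":1},{"tx":0,"ty":0,"tz":0,"twist":-0.02,"hand":1},{"tx":0,"ty":0,"tz":0,"twist":0,"hand":1}]' 80
python3 -c "
from h import *
go(.513,.0258,.1107,1.585);print(bot.get_obs()['wrist_torque'])"
```

```text
clock: 69.72
position: [0.5127, 0.027, 0.1105]
orientation: [-0.0, 0.704, 0.71, 0.0]
contact_force: [-4.3, 1.2, 13.3]
opening: 0.0128
t=69.72 pos [0.5127 0.027  0.1105] yaw 1.5802 tilt 0.0010 open 0.0128 F [-4.3  1.2 13.3] q6 -0.04
tool delta [-0.0012  0.0003 -0.0002] rows 1 per row [-0.0012  0.0003 -0.0002]
twist -0.0048 rows 1 -0.0048
[ 0.33282838  0.79472293 -0.15354176]
```

```bash
python3 -m jog '[{"tx":0,"ty":0,"tz":-0.002,"twist":0,"hand":1},{"tx":0,"ty":0,"tz":-0.002,"twist":0,"hand":1},{"tx":0,"ty":0,"tz":-0.001,"twist":0,"hand":1},{"tx":0,"ty":0,"tz":0,"twist":0,"hand":1},{"tx":0,"ty":0,"tz":0,"twist":0,"hand":1}]' 80
python3 -c "
from h import *
go(.513,.0258,.1107,1.585);print(bot.get_obs()['wrist_torque'])"
python3 -m jog '[{"tx":0,"ty":0,"tz":0,"twist":0,"hand":0.45},{"tx":0,"ty":0,"tz":0,"twist":0,"hand":0.45},{"tx":0,"ty":0,"tz":0,"twist":0,"hand":0.45},{"tx":0,"ty":0,"tz":0,"twist":0,"hand":0.45},{"tx":0,"ty":0,"tz":0,"twist":0,"hand":0.45}]' 80
python3 -m jog '[{"tx":0,"ty":0,"tz":-0.02,"twist":0,"hand":0.45},{"tx":0,"ty":0,"tz":-0.03,"twist":0,"hand":0.45},{"tx":0,"ty":0,"tz":-0.05,"twist":0,"hand":0.45},{"tx":-0.06,"ty":0,"tz":-0.02,"twist":0,"hand":0.45},{"tx":-0.06,"ty":0,"tz":0,"twist":0,"hand":0.45}]' 80
python3 -m jog '[{"tx":-0.06,"ty":0,"tz":0,"twist":0,"hand":0.45},{"tx":-0.06,"ty":0,"tz":0,"twist":0,"hand":0.45},{"tx":-0.06,"ty":0,"tz":0,"twist":0,"hand":0.45},{"tx":-0.06,"ty":0.03,"tz":0,"twist":0,"hand":0.45},{"tx":0,"ty":0,"tz":0,"twist":0,"hand":0.45}]' 80
python3 -c "
from h import *
s=bot.camera('scene');cv2.imwrite('pics/s19.png',s);t=bot.camera('top');cv2.imwrite('pics/t19.png',t)
crop(s,190,130,190,150,4,'pics/c38.png');crop(t,200,140,140,115,5.6,'pics/c39.png');print(bot.get_obs()['clock'])"
```

```text
clock: 70.35
position: [0.5126, 0.0269, 0.1144]
orientation: [-0.001, 0.704, 0.711, 0.0]
contact_force: [-2.3, 3.3, 5.4]
opening: 0.0127
t=70.35 pos [0.5126 0.0269 0.1144] yaw 1.5805 tilt 0.0011 open 0.0127 F [-2.3  3.3  5.4] q6 -0.04
tool delta [-0.0011  0.0004  0.0037] rows 1 per row [-0.0011  0.0004  0.0037]
twist -0.0045 rows 1 -0.0045
[ 0.69853262  0.49820013 -0.07390009]
clock: 70.97
position: [0.513, 0.0263, 0.1145]
orientation: [0.0, 0.704, 0.711, -0.0]
contact_force: [0.2, -0.6, -0.2]
opening: 0.0235
clock: 71.6
position: [0.516, -0.0938, 0.237]
orientation: [0.003, 0.703, 0.712, 0.002]
contact_force: [1.2, 0.0, -0.9]
opening: 0.0235
clock: 72.22
position: [0.5458, -0.3333, 0.2334]
orientation: [0.001, 0.705, 0.709, -0.0]
contact_force: [-0.7, 1.0, -0.4]
opening: 0.0233
72.325
```

View pics/c38.png

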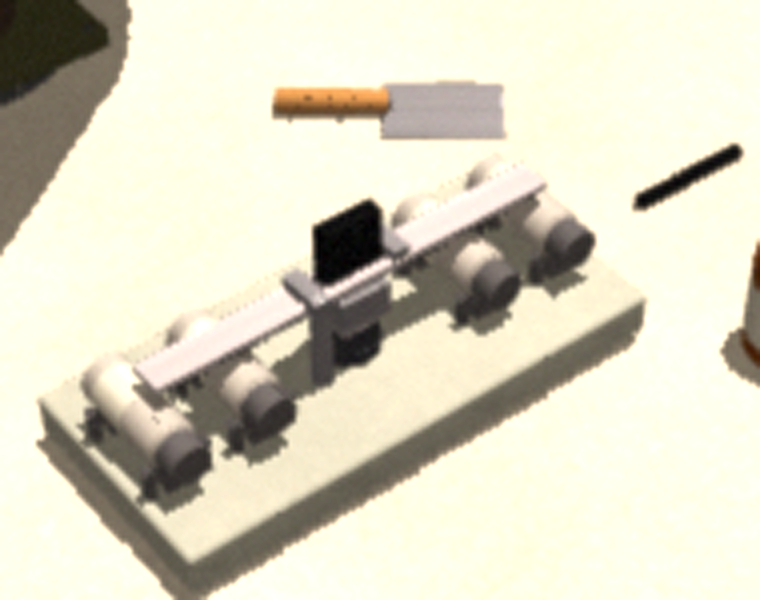

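View pics/c39.png

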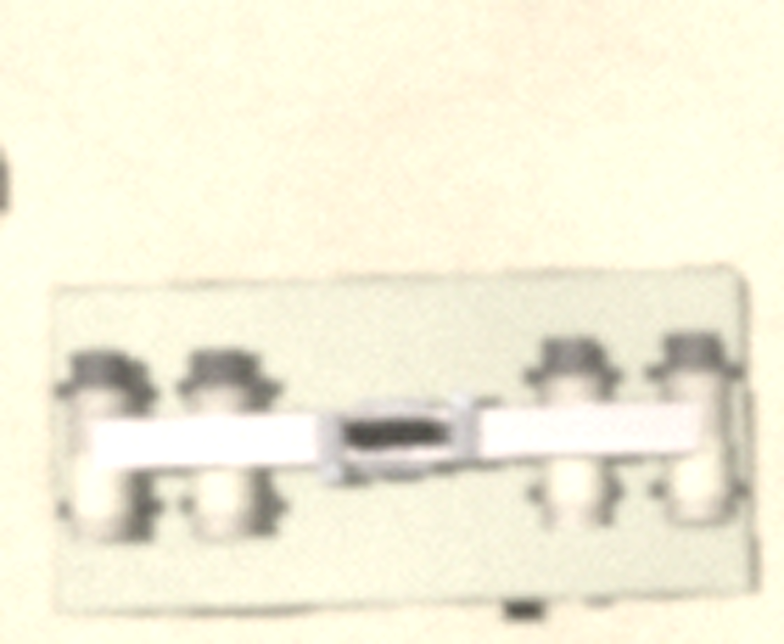

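View pics/s19.png

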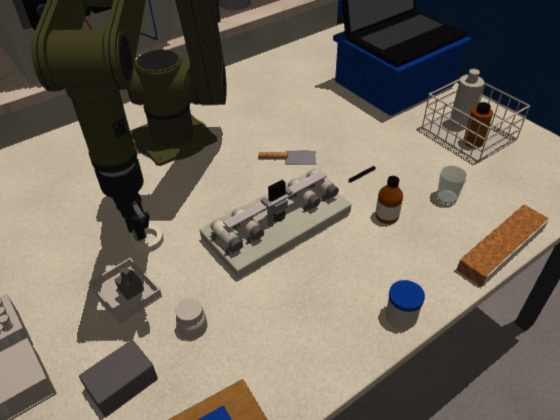

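The bar lies across all four bottles under both hooks, parallel to the deck edge (slope -0.026 against -0.031). The bottles sit central in their cradles, the cover is in the tray (127,285), and the amber bottle and jar are where they were. Handing in.

```bash
python3 -c "
from rig import bot
print(bot.sign_off())"
```

```text
the job is handed in; nothing more can be done
None
```

The mixer is set up and the job is handed in, at about 72 s of the allowed 208 s; sign-off gives no verdict.

- **Cover and bottles:** The dust cover is in the parts tray. I carried each of the four bottles to a clear spot, tipped it over and laid it in its own cradle.
- **Bar:** I re-measured it before grasping, because it had been knocked about 5 cm. I set it on the post and pressed until the force jumped to about 14 N at the expected bottom height. I then turned it counter-clockwise under the hooks from yaw 0.50 to 1.58 rad and released it.

**Last checks**
- The final pictures show the bar under both hooks, within about 0.01 rad of parallel to the deck's long edge.
- All four bottles sit central on their supports, the cover is in the tray, and the amber bottle and white jar look undisturbed.
- On release the force on the gripper went to about zero. Its height then put the post about 9 mm down. I worked that out from the arm, as the post joints could not be read.

**What went wrong on the way**
- The first attempt to pivot a bottle in the grip slid instead of tipping.
- One push was too short, so bottle B had to be pushed again.
- Opening the gripper in the two inner cradles met side forces of 12 N and 31 N, probably from the hooks. The bottles stayed seated.
- The two camera views of the post's angle differed by about 0.15 rad, so I used 0.50 rad and the bar dropped on without trouble.

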